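# Lay the spice jars in the drawer tray, lids one way

## Task

Put the two loose spice jars away in the grooved wooden tray: gently lay the standing red-lidded jar down on its side on the grey ribbed mat and let go of it, then take it up again and lay it flat in an empty groove of the tray. Lay the dark-lidded jar that lies on the worktop flat in the other empty groove. All lids must point the same way as the lid of the jar already in the tray, which stays in its groove; drop or knock over nothing and leave the other things on the worktop where they are.

Things in the scene. Friction and masses are not known exactly. Their poses are not given: they have to be found in the camera images.
- tray: fixed wooden tray, 148 mm along x, 204 along y; origin at the centre of its underside on the worktop, z up. Floor 6 mm thick; end walls at +x and -x 22 mm high, 132 mm apart inside; side lips 11 mm high. Three grooves along x at y = +68, 0, -68 mm, each between two round rails 32 mm apart with tops 13 mm above the worktop. The lid of the jar already in the middle groove points to +x.
- groove_left (a point): centre of the empty groove at the tray's +y side, 28 mm above the worktop: the height of the axis of a 41 mm jar resting on the rails (45 mm red-lidded jar: 30 mm); axes as the tray's
- groove_right (a point): centre of the empty groove at the tray's -y side, otherwise like groove_left
- mat: fixed grey drying mat, 96 mm along x, 144 along y; origin at the centre of its underside on the worktop, z up; 3 mm thick, four round ribs along its y (139 mm long), 24 mm apart from x = -36 to +36 mm, tops 7.5 mm above the worktop. A jar laid along the ribs rests between two of them (at x = -24, 0 or +24 mm) and does not roll; the red-lidded jar's axis is then about 27 mm above the worktop.
- red_jar_center (a point): centre of the loose glass jar with the red lid and green label, 45 mm diameter, 109 mm long, 0.08 to 0.14 kg; it stands upright on the worktop at the start. Its z axis runs along the jar from foot to lid
- red_jar_lid (a point): middle of the top of the red lid, 54.5 mm from the centre; axes as the centre's
- dark_jar_center (a point): centre of the loose glass jar with dark lid and reddish contents, 41 mm diameter, 105 mm long, 0.08 to 0.14 kg; it lies on its side on the worktop at the start and can roll. Its z axis runs along the jar from foot to lid
- dark_jar_lid (a point): middle of the top of the dark lid, 52.5 mm from the centre; axes as the centre's
- tray_jar_center (a point): centre of the jar with black lid and dark green contents that already lies loose in the middle groove of the tray, 41 mm diameter, 105 mm long. Its z axis runs from foot to lid
- tray_jar_lid (a point): middle of the top of that jar's lid; axes as the centre's
- salt: loose white-topped salt shaker, 44 x 44 x 90 mm, beside the work, to be left alone; origin under its centre
- mug: loose small spotted cup, 63 x 92 x 55 mm, to be left alone; origin under its centre
- garlic: loose garlic bulb, 50 mm, to be left alone; origin under its centre
Mind the look-alikes: they are no part of the job. Leave any purple look-alike of the part that bears red_jar_center alone.

How it is judged (in metres and radians):
On the way, in this order (a step that is already met when the one before it is completed fails the run):
1. the red-lidded jar lies on its side on the ribbed mat, let go and at rest (angle between red_jar_center's own z axis and vertical between 1.42 and 1.72 rad and x of red_jar_center in the frame of mat between -0.045 and 0.045 m and y of red_jar_center in the frame of mat between -0.07 and 0.07 m and z of red_jar_center in the frame of mat below 0.04 m and contact force between the fingers and red_jar below 0.1 N and linear speed of red_jar below 0.02 m/s and angular speed of red_jar below 0.3 rad/s), for 0.2 s.
2. the red-lidded jar lies in an empty groove of the tray, lid the same way as the jar there, let go (((horizontal distance between red_jar_center and groove_left below 0.018 m and y of red_jar_center in the frame of tray between 0.058 and 0.078 m and z of red_jar_center in the frame of tray between 0.02 and 0.036 m and angle between the z axis of red_jar_center and the x axis of tray, either way round below 0.12 rad and x of red_jar_lid in the frame of tray above 0.02 m) or (horizontal distance between red_jar_center and groove_right below 0.018 m and y of red_jar_center in the frame of tray between -0.078 and -0.058 m and z of red_jar_center in the frame of tray between 0.02 and 0.036 m and angle between the z axis of red_jar_center and the x axis of tray, either way round below 0.12 rad and x of red_jar_lid in the frame of tray above 0.02 m)) and contact force between the fingers and red_jar below 0.1 N), for 0.2 s.
At the end, for the whole second after the job is handed in: The red- and the dark-lidded jar lie in the two outer grooves, one in each: within 10 mm of the groove's middle line, 18 mm of its centre, 7 degrees along it, lids towards the tray's +x like that of the jar still lying in the middle groove; all let go and at rest ((((horizontal distance between red_jar_center and groove_left below 0.018 m and y of red_jar_center in the frame of tray between 0.058 and 0.078 m and z of red_jar_center in the frame of tray between 0.02 and 0.036 m and angle between the z axis of red_jar_center and the x axis of tray, either way round below 0.12 rad and x of red_jar_lid in the frame of tray above 0.02 m) and (horizontal distance between dark_jar_center and groove_right below 0.018 m and y of dark_jar_center in the frame of tray between -0.078 and -0.058 m and z of dark_jar_center in the frame of tray between 0.02 and 0.036 m and angle between the z axis of dark_jar_center and the x axis of tray, either way round below 0.12 rad and x of dark_jar_lid in the frame of tray above 0.02 m)) or ((horizontal distance between red_jar_center and groove_right below 0.018 m and y of red_jar_center in the frame of tray between -0.078 and -0.058 m and z of red_jar_center in the frame of tray between 0.02 and 0.036 m and angle between the z axis of red_jar_center and the x axis of tray, either way round below 0.12 rad and x of red_jar_lid in the frame of tray above 0.02 m) and (horizontal distance between dark_jar_center and groove_left below 0.018 m and y of dark_jar_center in the frame of tray between 0.058 and 0.078 m and z of dark_jar_center in the frame of tray between 0.02 and 0.036 m and angle between the z axis of dark_jar_center and the x axis of tray, either way round below 0.12 rad and x of dark_jar_lid in the frame of tray above 0.02 m))) and y of tray_jar_center in the frame of tray between -0.01 and 0.01 m and z of tray_jar_center in the frame of tray between 0.02 and 0.036 m and x of tray_jar_lid in the frame of tray above 0.02 m and contact force between the fingers and red_jar below 0.1 N and linear speed of each of red_jar, dark_jar, tray_jar below 0.02 m/s and angular speed of each of red_jar, dark_jar, tray_jar below 0.3 rad/s and contact force between the fingers and dark_jar below 0.1 N and contact force between the fingers and tray_jar below 0.1 N); the robot touches nothing.
It fails at once if the red jar is dropped or knocked over (contact force between the fingers and red_jar below 0.05 N and (linear speed of red_jar above 0.5 m/s or angular speed of red_jar above 9 rad/s)).
It fails at once if the dark jar is dropped or knocked over (contact force between the fingers and dark_jar below 0.05 N and (linear speed of dark_jar above 0.5 m/s or angular speed of dark_jar above 9 rad/s)).
It fails at once if the salt shaker, cup or garlic is shifted by more than 30 mm (distance of any of salt, mug, garlic from where it was at the start of the episode above 0.03 m).
It also fails if it takes over 72 s, if anything falls off the work surface, if the arm or the gripper's body presses on something with over 40 N, if the wrist force passes 120 N, or if a joint passes its speed limit or range.

## Robot

A 7-joint arm with a two-finger parallel gripper is mounted at the origin on a cart in front of the work surface, level with it; the furniture and walls round the work are solid. World frame = base frame: x ahead of the robot, y to its left, z up, the work surface at z = 0. Lengths are in mm, angles in rad, forces in N, time in s.
With the tool pointing down it reaches from about 400 to 875 mm from the base axis. Payload 4.4 kg.
Tool frame: the origin (TCP) lies at the very end of the fingers, on their centre line; the grasp point (between the pads) lies 19 mm behind it; z points along the fingers, x is the direction in which the jaws open and shut, and the axes are right-handed (so a half turn about z gives the same grasp; the last joint's range is limited). The gripper opens to 85 mm and grips with 20 to 120 N. Pads are 22 mm wide; open, the fingers measure 114 mm over their backs; the gripper's body (76 mm by 85 mm) begins 54 mm behind the grasp point. The pads swing forward as they close: fully open they stand 13 mm farther back than shut.
Start: joints at [1.251, 0.628, 0.038, 1.517, -0.027, 0.996, -0.02], TCP at [163.232, -629.184, 231.313] pointing down, gripper open.
Joint ranges: [-3.06, 3.06], [-0.37, 2.12], [-1.25, 1.32], [0.18, 2.47], [-1.1, 4.24], [0.23, 1.98], [-2.94, 2.94]. Speed limits (rad/s): [2.57, 2.57, 3.14, 3.14, 3.14, 3.14, 3.14].

## Interface

Orientations are given as [roll, pitch, yaw] about the fixed x, y, z axes, in that order (R = Rz(yaw) Ry(pitch) Rx(roll)).
In Python, from cell import telemetry, get_image, get_calibration, ctrl gives the robot as it stands. The module is installed in compiled form; this text tells all that it offers.
- The arm moves only by the tool arm_command, never from a script. Its arguments are lists of equal length, an entry for each row: "rot": the turn, a rotation vector about the world's x, y, z in degrees, a list of three; "slide": the shift along the world's x, y, z in mm, a list of three; "gripper": the finger opening in mm, from 0 to 85.4. A call has 1 to 5 rows; each row shifts and turns the pose as measured when the row begins; what a row does not reach is not made up. A row lasts 1/12 s, in which the tool goes at most 41.7 mm and 7.16 degrees, less where a joint would pass 70% of its speed; a pose out of reach is approached as far as the arm can. A call with a gripper value outside its range is refused whole. The fingers move at their own pace and stop on an object; the grip force is fixed at half the most. Time passes only in rows, so rows that do not move let the fingers close. It gives the time, the measured TCP pose, the force and the opening at its end, in the units of the state.
- telemetry.read_state(): the state, without advancing time (a new reading comes with each control period).
- get_image(name): name is "side" or "top" or "wrist"; returns (picture, depth): 400x640x3 uint8, red, green, blue; 400x640 float32, mm along the optical axis (not along the pixel's ray), 0 where there is no reading.
- get_calibration(name): a dict with "fx", "fy", "cx", "cy" (pixels), "D" ([k1, k2, p1, p2, k3] as OpenCV has them; the pictures are not rectified), "xyz" and "attitude" of the camera in the world. Camera axes: x right, y up, looking along -z (the intrinsics and any distortion apply to the point x, -y, -z); pixel columns grow to the right and rows downward; lengths in mm; the calibration is good to about 2 mm. A picture is of the moment at which its call begins: read the wrist's pose just before it. get_calibration takes no time and is no camera call; for the wrist camera it gives the pose at the moment of the call.
- ctrl.finish_job(): hands the job in, once; it reports no verdict.
The state is a dict: "clock": time; "qpos": joint angles; "qd": joint speeds; "tau": joint torques, N m; "eef_pos": TCP position; "tool_rot": TCP orientation; "force": force on the tool from outside, world axes, zero at the start; "torque": the same for the moment, N m; "width": finger opening in mm.
Only numpy, scipy, OpenCV 4.12 (cv2) and the standard library are available. Lean on these libraries where they do the work, as an engineer would, in place of code of your own. Each camera call takes 0.05 s, during which the arm holds its last target.

## Working session

There is one attempt and no reset: what is moved stays moved. The work goes in short steps, Python scripts to look and compute and a tool call to move; the robot and the scene stay as the last step left them, time stands still between calls to the robot, and variables do not carry over. Pictures are saved under pics/ and viewed, and the job is handed in when it is done.

Besides the shell and the picture viewer there is one more tool, called after "Call:" by a JSON object that holds its "name" and its "arguments", one argument or row to a line. arm_command: Moves the arm, as the interface text tells. Its arguments: {"type":"object","properties":{"rot":{"type":"array"},"slide":{"type":"array"},"gripper":{"type":"array"}},"required":["rot","slide","gripper"]}

```bash
mkdir -p pics
cat > h.py <<'E'
import numpy as np, cv2
from scipy.spatial.transform import Rotation as R
from cell import telemetry, get_image, get_calibration, ctrl
def grab(n,tag):
    c=get_calibration(n); im,d=get_image(n)
    np.savez(f'pics/{tag}.npz',im=im,d=d,c=np.array(c,dtype=object))
    cv2.imwrite(f'pics/{tag}.png',im[:,:,::-1]); return c,im,d
def load(tag):
    z=np.load(f'pics/{tag}.npz',allow_pickle=True); return z['c'].item(),z['im'],z['d']
def rays(c,uv):
    K=np.array([[c['fx'],0,c['cx']],[0,c['fy'],c['cy']],[0,0,1]])
    p=cv2.undistortPoints(np.array(uv,float).reshape(-1,1,2),K,np.array(c['D'],float)).reshape(-1,2)
    d=np.c_[p[:,0],-p[:,1],-np.ones(len(p))]
    return np.array(c['xyz']),R.from_euler('xyz',c['attitude']).apply(d)
def plane(c,uv,z):
    o,d=rays(c,uv); return o+d*((z-o[2])/d[:,2])[:,None]
def cloud(c,d,mask=None):
    m=(d>0) if mask is None else (mask&(d>0))
    v,u=np.nonzero(m); o,r=rays(c,np.c_[u,v]); return o+r*d[v,u][:,None],np.c_[u,v]
E
python3 - <<'E'
from h import *
for n in ['top','side','wrist']:
    c,_,_=grab(n,n+'0'); print(n,{k:np.round(v,3) for k,v in c.items()})
print(telemetry.read_state())
E
```

```text
top {'fx': np.float64(507.228), 'fy': np.float64(507.228), 'cx': np.float64(327.333), 'cy': np.float64(195.637), 'D': array([-0.071,  0.   ,  0.   ,  0.   ,  0.   ]), 'xyz': array([-582.469,  -72.06 , 1477.031]), 'attitude': array([ 0.657, -0.014, -1.46 ])}
side {'fx': np.float64(463.561), 'fy': np.float64(463.561), 'cx': np.float64(329.09), 'cy': np.float64(195.543), 'D': array([-0.028,  0.   ,  0.   ,  0.   ,  0.   ]), 'xyz': array([ -129.289, -1073.022,  1064.622]), 'attitude': array([ 0.913, -0.008, -0.513])}
wrist {'fx': np.float64(359.56), 'fy': np.float64(359.56), 'cx': np.float64(325.037), 'cy': np.float64(198.15), 'D': array([0.024, 0.   , 0.   , 0.   , 0.   ]), 'xyz': array([ 241.51 , -608.93 ,  373.906]), 'attitude': array([-3.220e-01,  1.000e-03, -1.316e+00])}
{'clock': 0.15, 'qpos': array([ 1.25120306,  0.62913161,  0.03844482,  1.5181565 , -0.02699174,
        0.99629358, -0.02002107]), 'qd': array([ 0.00052925, -0.00378355,  0.00067883, -0.00314403, -0.00023284,
       -0.0015439 ,  0.00076399]), 'tau': array([ 6.61490139e-04, -5.63800728e+01,  1.22742109e+00, -1.93652147e+01,
        1.11523946e-02,  7.36412971e-03,  2.10570676e-05]), 'eef_pos': array([ 163.11002528, -628.70289673,  230.59578534]), 'tool_rot': array([ 3.14158040e+00,  1.47125925e-03, -1.31701716e+00]), 'force': array([0.01474892, 0.01975979, 0.40874648]), 'torque': array([-0.04196298, -0.0542238 , -0.0327952 ]), 'width': 85.43162877734443}
```

View pics/top0.png

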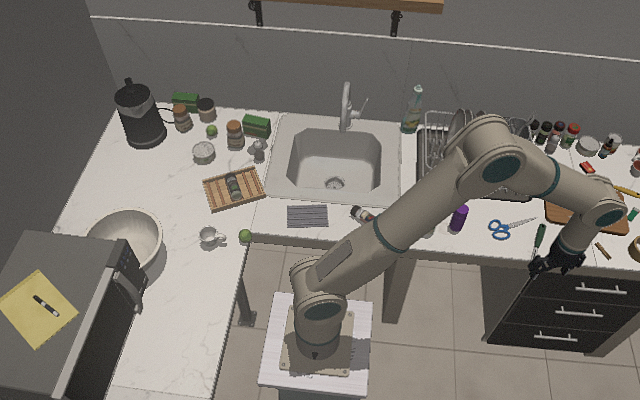

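View pics/side0.png

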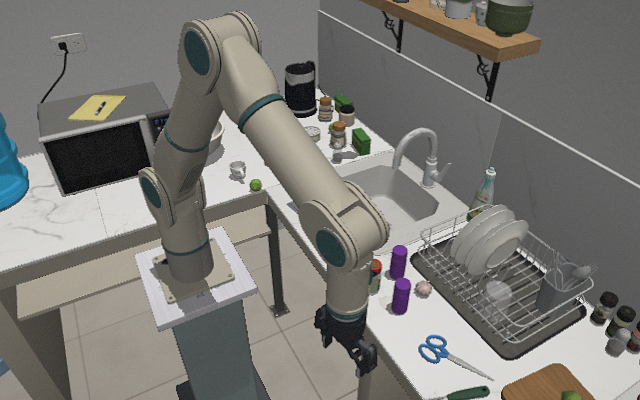

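View pics/wrist0.png

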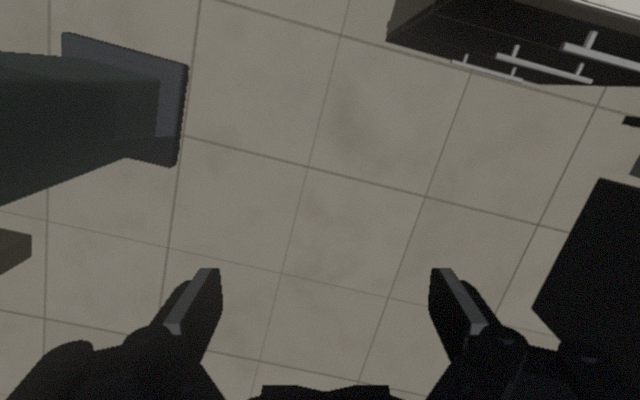

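Run:
```python
from h import *
c,im,d=load('top0'); a=im[140:260,190:490]; cv2.imwrite('pics/a.png',cv2.resize(a,None,fx=2.6,fy=2.6,interpolation=3)[:,:,::-1])
for n,uv in dict(tray=(235,188),mat=(307,216),dark=(362,213),purp=(459,218),mug=(211,236),jar=(234,187),salt=(258,150)).items():
    o,r=rays(c,[uv]); print(n,np.round(o+r[0]*d[uv[1],uv[0]]))
c,im,d=load('side0'); a=im[200:330,310:460]; cv2.imwrite('pics/b.png',cv2.resize(a,None,fx=4,fy=4,interpolation=3)[:,:,::-1])
for n,uv in dict(red=(376,268),label=(376,285),p1=(398,262),p2=(401,295),garlic=(424,289)).items():
    o,r=rays(c,[uv]); print(n,np.round(o+r[0]*d[uv[1],uv[0]]))
```

```text
tray [508. 362.  50.]
mat [451.  95.   3.]
dark [458. -98.  43.]
purp [ 451. -427.   80.]
mug [322. 410.  11.]
jar [516. 369.  46.]
salt [690. 313.  63.]
red [ 438. -351.  107.]
label [ 439. -358.   43.]
p1 [ 527. -338.   76.]
p2 [ 455. -450.   84.]
garlic [ 559. -430.   31.]
```

View pics/a.png

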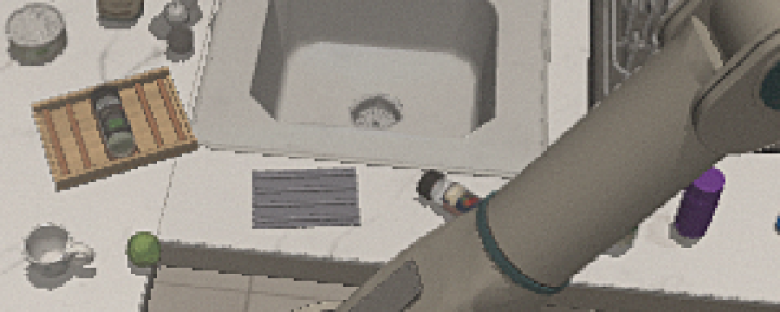

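View pics/b.png

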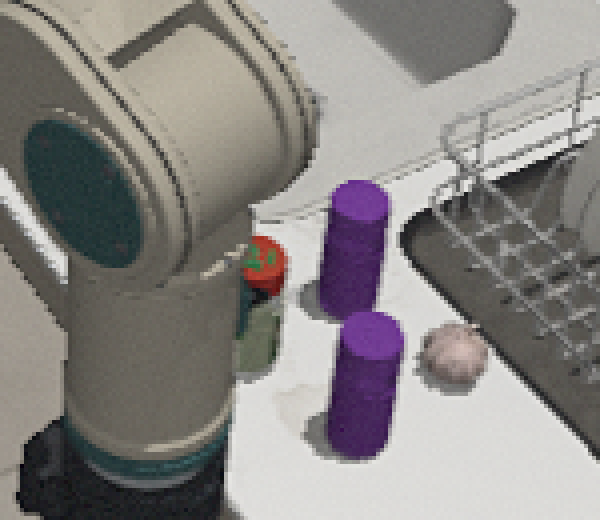

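Call:
{"name": "arm_command", "arguments": {
  "rot": [
    [0, 0, -7],
    [0, 0, -7],
    [0, 0, -7],
    [0, 0, -7],
    [0, 0, -7]
  ],
  "slide": [
    [13, 20, 10],
    [13, 20, 10],
    [13, 20, 10],
    [13, 20, 10],
    [13, 20, 10]
  ],
  "gripper": [85, 85, 85, 85, 85]
}}

```text
clock: 0.57
eef_pos: [222.6, -527.1, 276.7]
tool_rot: [3.135, 0.007, -1.946]
force: [0.1, -0.6, 0.1]
width: 84.6
```

Call:
{"name": "arm_command", "arguments": {
  "rot": [
    [0, 0, -7],
    [0, 0, -7],
    [0, 0, -7],
    [0, 0, -7],
    [0, 0, -7]
  ],
  "slide": [
    [13, 20, 10],
    [13, 20, 10],
    [13, 20, 10],
    [13, 20, 10],
    [13, 20, 10]
  ],
  "gripper": [85, 85, 85, 85, 85]
}}

```text
clock: 0.98
eef_pos: [289.7, -420.5, 327.6]
tool_rot: [3.132, 0.009, -2.57]
force: [1.4, 0.0, 0.1]
width: 85.1
```

Call:
{"name": "arm_command", "arguments": {
  "rot": [
    [0, 0, -7],
    [0, 0, -7],
    [0, 0, -7],
    [0, 0, -7],
    [0, 0, -7]
  ],
  "slide": [
    [13, 20, 5],
    [13, 20, 5],
    [13, 20, 5],
    [13, 20, 5],
    [13, 20, 5]
  ],
  "gripper": [85, 85, 85, 85, 85]
}}

```text
clock: 1.4
eef_pos: [357.1, -314.7, 354.4]
tool_rot: [3.132, 0.01, 3.088]
force: [0.4, 0.0, -0.3]
width: 85.3
```

Run:
```python
from h import *
for n in ['top','side','wrist']:
    c,_,_=grab(n,n+'1')
s=telemetry.read_state(); print(s['clock'],s['eef_pos'],s['tool_rot'],s['qpos'])
```

```text
1.55 [ 358.23810901 -314.03261855  354.29911721] [3.132106   0.01057693 3.09955234] [ 0.30572855  0.26360003  0.47453804  1.81088033 -0.15000944  1.09805168
 -2.34895207]
```

View pics/top1.png

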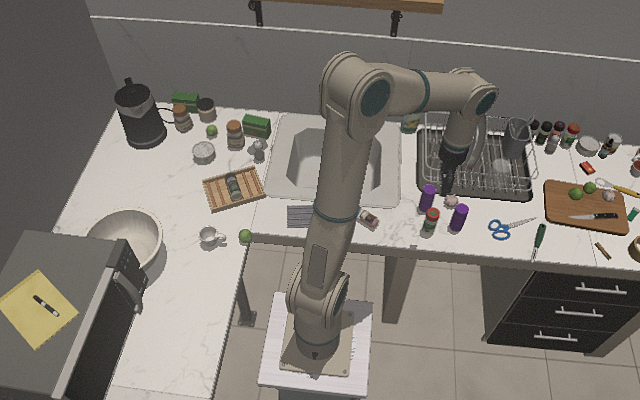

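View pics/side1.png

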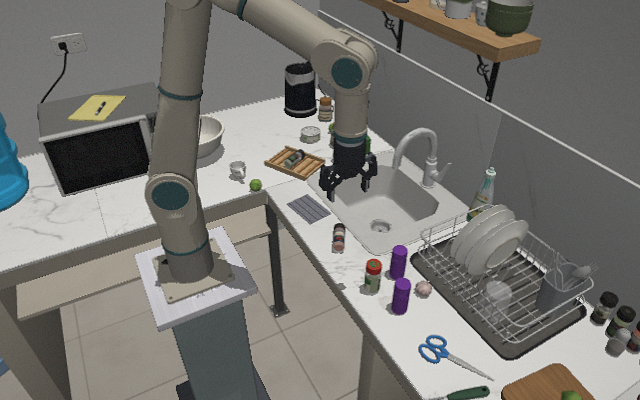

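View pics/wrist1.png

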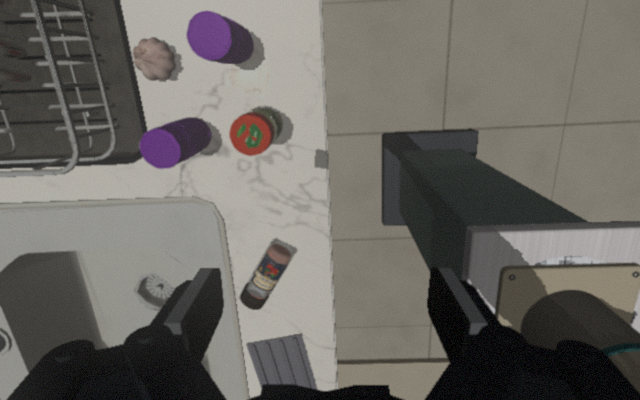

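Run:
```python
from h import *
def redc(tag):
    c,im,d=load(tag); hsv=cv2.cvtColor(im,cv2.COLOR_RGB2HSV); 
    m=((hsv[...,0]<8)|(hsv[...,0]>172))&(hsv[...,1]>150)&(hsv[...,2]>90)
    n,l,st,ce=cv2.connectedComponentsWithStats(m.astype(np.uint8))
    for i in range(1,n):
        if st[i,4]>15:
            P,uv=cloud(c,d,l==i); print(tag,ce[i],st[i],np.round(np.median(P,0)),'zmax',P[:,2].max().round(),'plane109',plane(c,[ce[i]],109).round(1))
for t in ['wrist1','side1','top1']: redc(t)
# red jar / dark jar clouds
for t in ['wrist1','side1','top1']:
    c,im,d=load(t); P,uv=cloud(c,d)
    for n,(x0,x1,y0,y1) in dict(red=(405,470,-385,-320),dark=(400,520,-180,-40)).items():
        s=(P[:,0]>x0)&(P[:,0]<x1)&(P[:,1]>y0)&(P[:,1]<y1)&(P[:,2]>12)&(P[:,2]<125)
        Q=P[s]; print(t,n,s.sum(),Q.min(0).round(),Q.max(0).round(),Q.mean(0).round(),uv[s].mean(0))
        if n=='dark' and s.sum()>20:
            q=Q[Q[:,2]>25]; cc=q.mean(0); w,v=np.linalg.eigh(np.cov((q-cc)[:,:2].T)); ax=v[:,1]; pr=(q-cc)[:,:2]@ax; print('axis',ax,'centre',cc, 'extent',pr.min(),pr.max(), cc[:2]+ax*(pr.min()+pr.max())/2)
c,im,d=load('side1')
cv2.imwrite('pics/b1.png',cv2.resize(im[140:310,230:430],None,fx=4,fy=3.5,interpolation=3)[:,:,::-1])
c,im,d=load('top1')
cv2.imwrite('pics/a1.png',cv2.resize(im[155:255,195:355],None,fx=5,fy=5,interpolation=3)[:,:,::-1])
c,im,d=load('wrist1')
cv2.imwrite('pics/w1.png',cv2.resize(im[0:400,120:340],None,fx=2,fy=1.5,interpolation=3)[:,:,::-1])
```

```text
wrist1 [249.72653061 133.85306122] [231 115  40  39 735] [ 444. -338.  110.] zmax 113.0 plane109 [[ 442.5 -337.8  109. ]]
side1 [373.992 267.048] [367 259  14  16 125] [ 436. -347.  106.] zmax 113.0 plane109 [[ 434.2 -346.4  109. ]]
top1 [573.90909091 127.48484848] [569 123  11   9  33] [ 926. -897.  107.] zmax 113.0 plane109 [[ 921.8 -897.4  109. ]]
top1 [587.17647059 166.21568627] [580 161  15  12  51] [ 813. -971.   13.] zmax 23.0 plane109 [[ 720.8 -908.3  109. ]]
top1 [432.88888889 212.77777778] [427 208  12  10  45] [ 437. -332.  109.] zmax 119.0 plane109 [[ 440.  -333.1  109. ]]
wrist1 red 1848 [ 420. -360.   12.] [ 465. -320.  113.] [ 438. -341.   96.] [255.26082251 128.99621212]
wrist1 dark 1852 [ 417. -166.   12.] [505. -60.  44.] [ 459. -119.   36.] [265.66090713 275.26295896]
axis [0.54264724 0.83996069] centre [ 460.43299829 -117.00709744   37.32147256] extent -48.83670561773818 57.02038537426529 [ 462.65342392 -113.57011278]
side1 red 489 [ 418. -359.   12.] [ 465. -320.  113.] [ 434. -346.   73.] [373.08793456 275.61145194]
side1 dark 324 [ 416. -165.   12.] [518. -61.  43.] [ 455. -120.   33.] [339.21296296 236.76234568]
axis [0.53317602 0.84600433] centre [ 457.19632382 -116.11216295   35.48433725] extent -50.141686933334036 58.87752350919584 [ 459.52519312 -112.41688516]
top1 red 236 [ 413. -354.   13.] [ 469. -320.  119.] [ 431. -335.   80.] [431.97457627 219.86864407]
top1 dark 251 [ 419. -164.   13.] [491. -82.  49.] [ 448. -120.   34.] [367.84860558 217.72111554]
axis [0.57176566 0.82041698] centre [ 449.18648028 -119.94170888   36.23760236] extent -38.116546231755116 48.392048576702756 [ 452.12406998 -115.72661056]
```

View pics/b1.png

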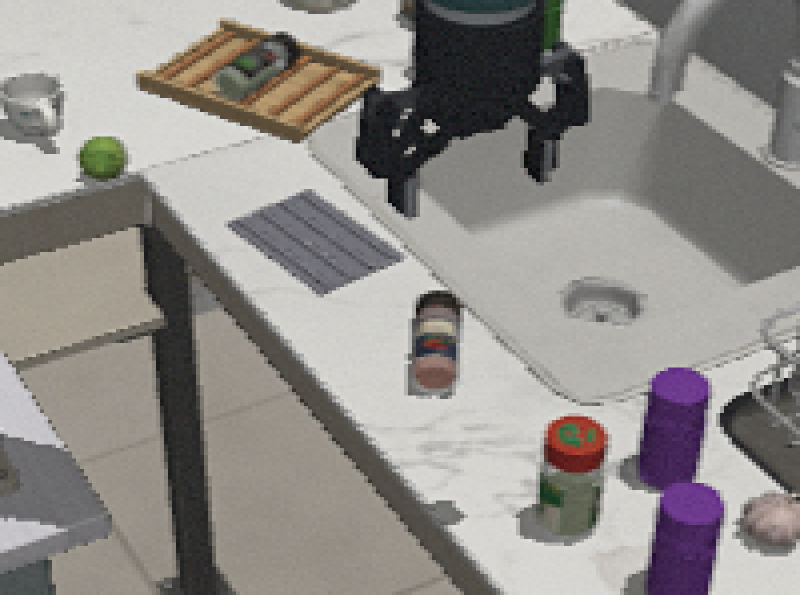

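View pics/a1.png

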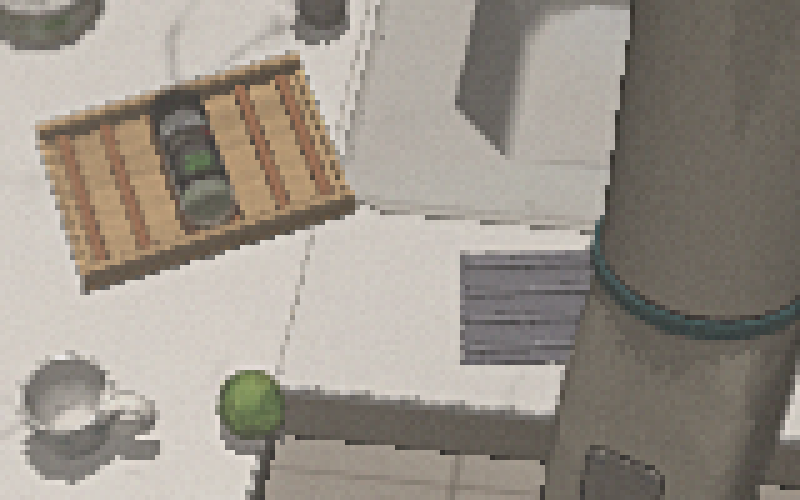

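Run:
```python
from h import *
for t in ['wrist1','side1','top1']:
    c,im,d=load(t); P,uv=cloud(c,d)
    s=(abs(P[:,0]-438)<40)&(abs(P[:,1]+342)<40)&(P[:,2]>103)&(P[:,2]<125)
    p,r=cv2.minEnclosingCircle(uv[s].astype(np.float32)); e=cv2.minAreaRect(uv[s].astype(np.float32))
    print(t,s.sum(),P[s].mean(0),(P[s].max(0)+P[s].min(0))/2, np.ptp(P[s],0), plane(c,[p],109),e)
    # side body
    s=(abs(P[:,0]-438)<40)&(abs(P[:,1]+342)<40)&(P[:,2]>20)&(P[:,2]<75)
    Q=P[s][:,:2]
    from scipy.optimize import least_squares
    f=least_squares(lambda c:np.hypot(*(Q-c).T)-22.5,Q.mean(0)+ (Q.mean(0)-np.array(c['xyz'])[:2])*0.02,loss='soft_l1')
    print('  body',f.x,s.sum(),np.std(f.fun))
    # purple
    hsv=cv2.cvtColor(im,cv2.COLOR_RGB2HSV); m=(hsv[...,0]>125)&(hsv[...,0]<150)&(hsv[...,1]>120)
    P,uv=cloud(c,d,m); P=P[P[:,2]>100]
    for k in [P[:,1]<-395,P[:,1]>=-395]:
        if k.sum()>5: print('  purple',P[k].mean(0),k.sum())
```

```text
wrist1 1401 [ 442.36955868 -337.27852408  109.81036277] [ 443.18654076 -336.93985829  108.11764479] [44.5923966  44.93181013 10.0274297 ] [[ 442.14626942 -337.5984211   109.        ]] ((249.5, 134.0), (42.0, 41.0), 90.0)
  body [ 442.63811679 -336.87092568] 325 0.5525919351494071
  purple [ 472.4607122  -433.75220785  110.17738057] 980
  purple [ 437.39077357 -324.32429152  254.7219477 ] 2154
side1 150 [ 440.66881775 -336.69256941  107.69057928] [ 441.27285009 -336.08137669  107.8923935 ] [46.83718142 43.66018701  9.57372552] [[ 439.55639942 -338.36832146  109.        ]] ((374.0, 264.5), (11.0, 14.0), 90.0)
  body [ 441.93335634 -335.04201453] 212 1.5539250733883625
  purple [ 467.07821868 -435.34417016  106.83800169] 179
  purple [ 481.80067461 -118.97805807  142.63276022] 180
top1 102 [ 440.72868388 -333.29683619  109.08639484] [ 443.05963686 -334.01019864  111.23037253] [45.44870854 40.15301279 15.80182732] [[ 439.51592174 -332.91018917  109.        ]] ((433.00006103515625, 212.5000457763672), (12.074767112731934, 9.838699340820312), 26.56505012512207)
  body [ 443.33287097 -333.75975634] 122 2.6308463034110687
  purple [ 470.50412962 -432.30426725  108.47318567] 91
  purple [ 541.79493257 -323.61282514  108.31467573] 63
```

Run:
```python
from h import *
for t in ['top0','side1']:
    c,im,d=load(t); P,uv=cloud(c,d)
    lab=im.astype(int)
    # mat: dark grey/bluish pixels within region of worktop
    G=np.zeros(d.shape,bool); s=(P[:,0]>370)&(P[:,0]<540)&(P[:,1]>-30)&(P[:,1]<200)&(P[:,2]<20)&(P[:,2]>-8); G[uv[s][:,1],uv[s][:,0]]=1
    m=G&(lab.sum(2)<400)
    m=cv2.morphologyEx(m.astype(np.uint8),cv2.MORPH_CLOSE,np.ones((5,5),np.uint8))
    n,l,st,ce=cv2.connectedComponentsWithStats(m); i=1+np.argmax(st[1:,4]); print(t,st[i])
    v,u=np.nonzero(l==i); Q=plane(c,np.c_[u,v],5)[:,:2]; r=cv2.minAreaRect(Q.astype(np.float32)); print('mat',r, Q.mean(0))
    # tray
    hsv=cv2.cvtColor(im,cv2.COLOR_RGB2HSV)
    s=(P[:,0]>380)&(P[:,0]<680)&(P[:,1]>200)&(P[:,1]<500)&(P[:,2]>4)&(P[:,2]<60)
    G[:]=0; G[uv[s][:,1],uv[s][:,0]]=1
    n,l,st,ce=cv2.connectedComponentsWithStats(G.astype(np.uint8)); i=1+np.argmax(st[1:,4]); print(t,st[i])
    Q,uv2=cloud(c,d,l==i); r=cv2.minAreaRect(Q[:,:2].astype(np.float32)); print('tray',r)
    h=(Q[:,2]>17)&(Q[:,2]<27); print('walls',cv2.minAreaRect(Q[h][:,:2].astype(np.float32)),h.sum())
    J=Q[Q[:,2]>30]; cc=J.mean(0); w,vv=np.linalg.eigh(np.cov((J-cc)[:,:2].T)); ax=vv[:,1]; pr=(J-cc)[:,:2]@ax; print('jar',cc,ax,np.degrees(np.arctan2(ax[1],ax[0])),pr.min(),pr.max())
```

```text
top0 [287 201  50  27 959]
mat ((461.6943359375, 78.34014129638672), (113.39525604248047, 177.4302215576172), 9.09501838684082) [453.53283141  92.18020214]
top0 [ 202  163   86   51 2130]
tray ((557.547607421875, 334.15704345703125), (200.84317016601562, 323.283447265625), 17.947673797607422)
walls ((534.8286743164062, 379.07940673828125), (156.7129364013672, 202.75985717773438), 28.09043312072754) 292
jar [529.1113553  377.07558822  43.52580068] [-0.89577742 -0.44450289] -153.6084618247036 -73.86870173101919 71.87851037400279
side1 [287 194  45  30 664]
mat ((453.6216735839844, 89.88400268554688), (104.86756134033203, 143.7876434326172), 10.649600982666016) [448.84474474  86.69885605]
side1 [ 263  146   63   35 1099]
tray ((549.7009887695312, 372.8035888671875), (181.44468688964844, 257.4619445800781), 29.19422721862793)
walls ((535.15380859375, 375.7879638671875), (160.90594482421875, 201.61801147460938), 27.79256248474121) 188
jar [531.70639004 367.10578843  41.98549688] [-0.8951868  -0.44569114] -153.53243402911363 -58.73640857012043 48.7621052259119
```

Call:
{"name": "arm_command", "arguments": {
  "rot": [
    [-7, 0, 0],
    [-7, 0, 0],
    [-7, 0, 0],
    [-7, 0, 0],
    [-7, 0, 0]
  ],
  "slide": [
    [10, 10, -10],
    [10, 10, -10],
    [10, 10, -10],
    [10, 10, -10],
    [10, 10, -10]
  ],
  "gripper": [85, 85, 85, 85, 85]
}}

```text
clock: 1.97
eef_pos: [387.8, -291.5, 310.0]
tool_rot: [-2.717, 0.02, 3.086]
force: [0.6, -1.8, -1.1]
width: 84.9
```

Call:
{"name": "arm_command", "arguments": {
  "rot": [
    [-7, 0, 0],
    [-7, 0, 0],
    [-7, 0, 0],
    [-7, 0, 0],
    [0, 0, 0]
  ],
  "slide": [
    [8, 7, -20],
    [8, 7, -20],
    [8, 7, -20],
    [8, 7, -20],
    [0, 0, 0]
  ],
  "gripper": [85, 85, 85, 85, 85]
}}

```text
clock: 2.38
eef_pos: [417.0, -269.4, 236.6]
tool_rot: [-2.281, 0.02, 3.109]
force: [-0.7, 2.0, -0.9]
width: 84.9
```

```bash
cat > st.py <<'E'
from h import *
s=telemetry.read_state(); M=R.from_euler('xyz',s['tool_rot']).as_matrix()
print(round(s['clock'],2),'pos',s['eef_pos'].round(1),'x',M[:,0].round(3),'z',M[:,2].round(3),'q',s['qpos'].round(2),'w',round(s['width'],1),'F',s['force'].round(1))
E
python3 st.py
```

```text
2.38 pos [ 417.  -269.4  236.6] x [-0.999  0.033 -0.02 ] z [-0.012 -0.758 -0.652] q [-0.77  0.93  1.25  2.26 -0.07  0.28 -2.92] w 84.9 F [-0.7  2.  -0.9]
```

Call:
{"name": "arm_command", "arguments": {
  "rot": [
    [0, 0, 7],
    [0, 0, 7],
    [0, 0, 7],
    [0, 0, 7],
    [0, 0, 7]
  ],
  "slide": [
    [-6, 0, 0],
    [-6, 0, 0],
    [-6, 0, 0],
    [-6, 0, 0],
    [-6, 0, 0]
  ],
  "gripper": [85, 85, 85, 85, 85]
}}

```text
clock: 2.8
eef_pos: [439.4, -222.1, 316.1]
tool_rot: [-2.364, -0.103, -2.653]
force: [-0.7, -0.3, -0.5]
width: 85.1
```

```bash
python3 st.py
```

```text
2.8 pos [ 439.4 -222.1  316.1] x [-0.878 -0.467  0.102] z [ 0.265 -0.654 -0.709] q [-0.98  0.54  1.32  2.33  0.54  0.24 -2.94] w 85.1 F [-0.7 -0.3 -0.5]
```

Call:
{"name": "arm_command", "arguments": {
  "rot": [
    [6.5, 2.6, 0],
    [6.5, 2.6, 0],
    [6.5, 2.6, 0],
    [6.5, 2.6, 0],
    [6.5, 2.6, 0]
  ],
  "slide": [
    [-8, -8, 0],
    [-8, -8, 0],
    [-8, -8, 0],
    [-8, -8, 0],
    [-8, -8, 0]
  ],
  "gripper": [85, 85, 85, 85, 85]
}}

```text
clock: 3.22
eef_pos: [404.5, -258.1, 325.1]
tool_rot: [-2.826, -0.026, -2.616]
force: [-1.4, -0.6, -1.2]
width: 84.7
```

```bash
cat > kin.py <<'E'
from h import *
import itertools
from scipy.optimize import least_squares
Rz=lambda a:R.from_euler('z',a); Ry=lambda a:R.from_euler('y',a)
def fk(q,p,sg):
    q=np.array(q)*sg
    d1,L1,a1,L2,a2,L3,a3,y=p
    T=Rz(q[0]+y); pos=np.array([0,0,d1.item() if hasattr(d1,'item') else d1])
    T=T*Ry(q[1])*Rz(q[2]); pos=pos+T.apply([a1,0,L1])
    T=T*Ry(q[3]); pos=pos+T.apply([a2,0,L2])
    T=T*Rz(q[4])*Ry(q[5]); pos=pos+T.apply([a3,0,L3]) 
    T=T*Rz(q[6]); return pos,T
E
python3 - <<'E'
from kin import *
s=telemetry.read_state(); print(s['qpos'].round(3).tolist(),s['eef_pos'],R.from_euler('xyz',s['tool_rot']).as_matrix()[:,2])
D=[([1.251203,.629132,.038445,1.518157,-.026992,.996294,-.02002],[163.1,-628.7,230.6],[3.14158,.00147,-1.31702]),
([.305729,.2636,.474538,1.81088,-.150009,1.098052,-2.34895],[358.24,-314.03,354.3],[3.132106,.010577,3.09955]),
([-.77,.93,1.25,2.26,-.07,.28,-2.92],[417,-269.4,236.6],[-2.281,.02,3.109]),
([-.98,.54,1.32,2.33,.54,.24,-2.94],[439.4,-222.1,316.1],[-2.364,-.103,-2.653]),
(s['qpos'],s['eef_pos'],s['tool_rot'])]
best=[]
for sg in itertools.product([1,-1],repeat=3):
  for s2 in itertools.product([1,-1],repeat=4):
    S=np.array([sg[0],1,sg[1],sg[2]*1,s2[0],s2[1],s2[2]])
    def f(p):
        o=[]
        for q,x,r in D:
            a,T=fk(q,p[:8],S); Rr=R.from_euler('xyz',r)
            o+=list((a-x)/100); o+=list((T.apply([0,0,1])-Rr.apply([0,0,1]))*3)
        return o
    for y in [0,np.pi]:
        z=least_squares(f,[300,400,0,400,0,250,0,y],max_nfev=60); best.append((z.cost,S,z.x))
best.sort(key=lambda b:b[0])
for b in best[:4]: print(b[0],b[1],b[2].round(2))
E
```

```text
[-0.279, 0.194, 0.755, 2.079, 0.101, 0.674, -2.234] [ 404.48944988 -258.14821808  325.05775944] [ 0.13427044 -0.28051558 -0.95041173]
0.021702995370751765 [-1  1 -1  1 -1  1  1] [ 3.4583e+02  5.5057e+02  1.0180e+01  3.5808e+02 -4.9500e+00  3.6428e+02
 -1.4670e+01 -4.0000e-02]
0.021702995370751765 [-1  1 -1  1 -1  1  1] [ 3.4583e+02  5.5057e+02  1.0180e+01  3.5808e+02 -4.9500e+00  3.6428e+02
 -1.4670e+01 -4.0000e-02]
0.02170299537075213 [-1  1 -1  1 -1  1 -1] [ 3.4583e+02  5.5057e+02  1.0180e+01  3.5808e+02 -4.9500e+00  3.6428e+02
 -1.4670e+01 -4.0000e-02]
0.02170299537075213 [-1  1 -1  1 -1  1 -1] [ 3.4583e+02  5.5057e+02  1.0180e+01  3.5808e+02 -4.9500e+00  3.6428e+02
 -1.4670e+01 -4.0000e-02]
```

```bash
cat >> kin.py <<'E'
P0=np.array([345.83,550.57,10.18,358.08,-4.95,364.28,-14.67,-.04]); SG=np.array([-1,1,-1,1,-1,1,-1])
LO=np.array([-3.06,-.37,-1.25,.18,-1.1,.23,-2.94]); HI=np.array([3.06,2.12,1.32,2.47,4.24,1.98,2.94])
OFF7=0.0
def fkt(q):
    a,T=fk(q,P0,SG); return a,T*Rz(OFF7)
def ik(x,M,n=30,seed=0,q0=None,mar=0.05):
    rng=np.random.default_rng(seed); Rt=R.from_matrix(M); best=None
    for i in range(n):
        s=q0 if (q0 is not None and i==0) else rng.uniform(LO+mar,HI-mar)
        def f(q):
            a,T=fkt(q); return np.r_[(a-x)/100,(T.as_matrix()-M).ravel(),0.01*(q-(LO+HI)/2)/(HI-LO)]
        z=least_squares(f,np.clip(s,LO+mar+.01,HI-mar-.01),bounds=(LO+mar,HI-mar),max_nfev=80)
        a,T=fkt(z.x); e=np.linalg.norm(a-x); ea=np.degrees((T*Rt.inv()).magnitude())
        if best is None or e+5*ea<best[0]: best=(e+5*ea,e,ea,z.x)
        if best[0]<3: break
    return best
def tool(az,th,jaw=0):
    # tool z points az horizontally, th from vertical; camera on top
    a,t=np.radians([az,th]); z=np.array([np.cos(a)*np.sin(t),np.sin(a)*np.sin(t),-np.cos(t)])
    x=np.array([np.sin(a),-np.cos(a),0]) # yaw=az-90
    if jaw: x=-x
    return np.c_[x,np.cross(z,x),z]
E
python3 - <<'E'
from kin import *
s=telemetry.read_state()
for q,r in [(s['qpos'],s['tool_rot']),([1.251203,.629132,.038445,1.518157,-.026992,.996294,-.02002],[3.14158,.00147,-1.31702]),([.305729,.2636,.474538,1.81088,-.150009,1.098052,-2.34895],[3.132106,.010577,3.09955])]:
  for k in [1,-1]:
    S=SG.copy(); S[6]=k; a,T=fk(q,P0,S); print(k,a.round(),(T.inv()*R.from_euler('xyz',r)).as_rotvec().round(3))
E
```

```text
1 [ 408. -254.  331.] [ 0.009 -0.01   1.288]
-1 [ 408. -254.  331.] [1.900e-02 2.000e-03 3.104e+00]
1 [ 165. -628.  230.] [ 0.     0.    -3.142]
-1 [ 165. -628.  230.] [-0.    -0.     3.102]
1 [ 363. -309.  352.] [-1.000e-03 -0.000e+00  1.516e+00]
-1 [ 363. -309.  352.] [-1.000e-03 -1.000e-03  3.102e+00]
```

```bash
sed -i 's/^OFF7=0.0/OFF7=3.102/' kin.py
cat > s.py <<'E'
from kin import *
c=np.array([442,-337,56.])
print('red grasp')
for az in [-90,-70,-50,-35,0]:
  for th in [45,60,75]:
    for jaw in [0,1]:
      M=tool(az,th,jaw); r=ik(c+10*M[:,2],M,n=8); print(az,th,jaw,np.round(r[1:3],1),r[3].round(2) if r[0]<5 else '')
E
timeout 500 python3 s.py
```

```text
red grasp
-90 45 0 [0. 0.] [ 0.29  0.92 -0.18  2.22  1.76  0.92  1.59]
-90 45 1 [0. 0.] [ 0.32  0.92 -0.22  2.22  1.76  0.96 -1.55]
-90 60 0 [0. 0.] [0.04 1.07 0.   2.2  1.73 1.06 1.38]
-90 60 1 [0. 0.] [ 0.06  1.07 -0.03  2.2   1.73  1.09 -1.76]
-90 75 0 [0. 0.] [-0.14  1.26  0.14  2.13  1.61  1.17  1.28]
-90 75 1 [0. 0.] [-0.14  1.25  0.13  2.13  1.61  1.18 -1.86]
-70 45 0 [0. 0.] [ 0.28  0.93 -0.03  2.42  2.33  0.94  1.35]
-70 45 1 [0. 0.] [ 0.32  0.93 -0.1   2.42  2.3   0.98 -1.75]
-70 60 0 [1.3 1.2] 
-70 60 1 [1.4 1.3] 
-70 75 0 [0. 0.] [-0.23  1.39  0.31  2.41  2.1   1.27  0.79]
-70 75 1 [0. 0.] [-0.16  1.38  0.22  2.41  2.08  1.36 -2.3 ]
-50 45 0 [9.  8.1] 
-50 45 1 [9.  8.1] 
-50 60 0 [17.1 15.3] 
-50 60 1 [17.1 15.3] 
-50 75 0 [12.2 10.9] 
-50 75 1 [12.4 10.9] 
-35 45 0 [11.4 10.3] 
-35 45 1 [11.4 10.3] 
-35 60 0 [24.8 21.8] 
-35 60 1 [24.8 21.8] 
-35 75 0 [18.7 16.4] 
-35 75 1 [19.8 17. ] 
0 45 0 [0. 0.] [ 1.71  1.4  -1.2   2.36  2.46  0.64 -2.7 ]
0 45 1 [0. 0.] [ 1.57  1.17 -0.89  2.35  3.03  0.48 -0.22]
0 60 0 [0. 0.] [ 1.88  1.66 -1.2   2.38  2.79  0.59 -2.68]
0 60 1 [0. 0.] [ 1.71  1.37 -0.86  2.38  3.52  0.59 -0.4 ]
0 75 0 [0. 0.] [ 2.05  1.95 -1.2   2.32  2.92  0.39 -2.47]
0 75 1 [0. 0.] [ 1.7   1.47 -0.62  2.34  4.16  0.84 -0.77]
```

```bash
cat > s2.py <<'E'
from kin import *
c=np.array([442,-337,56.]); m=np.array([453,90,27.])
def chain(q,wps,N=12):
    # wps list of (pos,az,th,jaw)
    out=[]
    for i in range(len(wps)-1):
        for t in np.linspace(0,1,N)[(i>0):]:
            w=[(1-t)*np.array(a,float)+t*np.array(b,float) for a,b in zip(wps[i][:3],wps[i+1][:3])]
            M=tool(w[1],w[2],wps[i][3]); x=w[0]+10*M[:,2]
            def f(z):
                a,T=fkt(z); return np.r_[(a-x)/100,(T.as_matrix()-M).ravel(),0.02*(z-q)]
            z=least_squares(f,np.clip(q,LO+.01,HI-.01),bounds=(LO,HI)); q=z.x; a,T=fkt(q)
            out.append((np.linalg.norm(a-x),q))
        print(i,'maxerr',max(o[0] for o in out).round(1),q.round(2))
    return q
for jaw,q in [(0,[0.04,1.07,0,2.2,1.73,1.06,1.38]),(1,[.06,1.07,-.03,2.2,1.73,1.09,-1.76])]:
  for th in [60,75]:
    print(jaw,th)
    chain(np.array(q),[(c,-90,th,jaw),(c+[0,0,110],-90,th,jaw),(c+[-30,200,110],-90,th,jaw),(m+[0,0,110],-80,th,jaw),(m+[0,0,110],-80,th-90,jaw),(m,-80,th-90,jaw),(m+[0,0,110],-80,0,jaw)])
E
timeout 500 python3 s2.py
```

```text
0 60
0 maxerr 0.0 [0.04 0.82 0.   2.24 1.61 1.04 1.62]
1 maxerr 0.0 [-0.31  0.83 -0.16  2.24  1.18  1.18  1.56]
2 maxerr 0.0 [-0.63  0.95 -0.29  1.92  0.98  1.4   1.65]
3 maxerr 0.0 [ 0.79  0.97 -1.12  2.11  0.56  0.62  2.73]
4 maxerr 0.0 [ 0.68  1.1  -0.88  2.14  0.73  0.4   2.7 ]
5 maxerr 0.0 [ 0.25  0.64 -0.7   2.15  0.74  0.6   2.33]
0 75
0 maxerr 0.0 [-0.09  1.01  0.08  2.22  1.59  1.24  1.43]
1 maxerr 0.0 [-0.43  1.01 -0.1   2.18  1.15  1.37  1.45]
2 maxerr 0.0 [-0.73  1.1  -0.22  1.83  0.97  1.6   1.6 ]
3 maxerr 0.0 [ 0.58  0.78 -0.96  2.15  0.67  0.59  2.51]
4 maxerr 0.0 [ 0.4   0.91 -0.66  2.19  0.91  0.32  2.37]
5 maxerr 0.0 [ 0.27  0.65 -0.73  2.15  0.76  0.62  2.3 ]
1 60
0 maxerr 0.0 [ 0.07  0.82 -0.03  2.24  1.61  1.07 -1.52]
1 maxerr 0.0 [-0.29  0.83 -0.19  2.24  1.19  1.21 -1.59]
2 maxerr 0.0 [-0.61  0.95 -0.31  1.92  0.99  1.42 -1.5 ]
3 maxerr 0.0 [ 0.8   0.98 -1.13  2.11  0.58  0.63 -0.43]
4 maxerr 0.0 [ 0.69  1.11 -0.9   2.14  0.77  0.42 -0.47]
5 maxerr 0.0 [ 0.27  0.65 -0.73  2.15  0.76  0.62 -0.84]
1 75
0 maxerr 0.0 [-0.07  1.01  0.04  2.22  1.59  1.27 -1.71]
1 maxerr 0.0 [-0.41  1.02 -0.13  2.18  1.15  1.39 -1.7 ]
2 maxerr 0.0 [-0.71  1.11 -0.25  1.83  0.98  1.62 -1.55]
3 maxerr 0.0 [ 0.59  0.79 -0.99  2.15  0.7   0.6  -0.66]
4 maxerr 0.0 [ 0.42  0.92 -0.68  2.19  0.95  0.33 -0.81]
5 maxerr 0.0 [ 0.29  0.66 -0.76  2.15  0.79  0.64 -0.87]
```

```bash
cat > s3.py <<'E'
from kin import *
c=np.array([442,-337,56.]); M=tool(-90,58,1); x=c+10*M[:,2]
def near(q,x,M,w=.02):
    def f(z):
        a,T=fkt(z); return np.r_[(a-x)/100,(T.as_matrix()-M).ravel(),w*(z-q)]
    return least_squares(f,np.clip(q,LO+.01,HI-.01),bounds=(LO,HI)).x
q=near(np.array([.06,1.07,-.03,2.2,1.73,1.09,-1.76]),x,M)
qp=near(q,x-100*M[:,2]+[0,0,60],M); print(q.round(2),qp.round(2),fkt(qp)[0])
q0=telemetry.read_state()['qpos']; 
N=20; prev=None
for k in range(N+1):
    a,T=fkt(q0+(qp-q0)*k/N)
    if prev is not None: print(k,(a-prev[0]).round(1),np.degrees((T*prev[1].inv()).as_rotvec()).round(1),'|',a.round(),T.as_matrix()[:,2].round(2))
    prev=(a,T)
E
python3 s3.py
```

```text
[ 0.08  1.05 -0.04  2.21  1.74  1.06 -1.74] [-0.04  0.8  -0.14  2.24  1.43  1.12 -1.5 ] [ 441.99697653 -260.67950945  163.6864327 ]
1 [-10.1   4.4 -14.7] [-1.8  5.7  5.8] | [ 398. -249.  316.] [ 0.06 -0.31 -0.95]
2 [-10.1   2.8 -13.1] [-1.7  5.7  5.8] | [ 388. -247.  303.] [-0.   -0.33 -0.94]
3 [ -9.8   1.3 -11.5] [-1.6  5.7  5.8] | [ 378. -245.  291.] [-0.06 -0.36 -0.93]
4 [ -9.1  -0.1 -10. ] [-1.4  5.7  5.8] | [ 369. -245.  281.] [-0.11 -0.39 -0.91]
5 [-8.1 -1.2 -8.7] [-1.3  5.6  5.8] | [ 361. -247.  273.] [-0.16 -0.43 -0.89]
6 [-6.9 -2.2 -7.4] [-1.2  5.6  5.8] | [ 354. -249.  265.] [-0.2  -0.46 -0.86]
7 [-5.4 -3.  -6.4] [-1.1  5.6  5.8] | [ 349. -252.  259.] [-0.24 -0.5  -0.83]
8 [-3.7 -3.6 -5.6] [-0.9  5.5  5.8] | [ 345. -255.  253.] [-0.26 -0.54 -0.8 ]
9 [-1.8 -4.  -5.1] [-0.8  5.4  5.8] | [ 343. -259.  248.] [-0.28 -0.58 -0.77]
10 [ 0.2 -4.1 -4.8] [-0.7  5.4  5.8] | [ 343. -263.  243.] [-0.29 -0.62 -0.73]
11 [ 2.2 -4.  -4.7] [-0.7  5.3  5.8] | [ 346. -267.  239.] [-0.29 -0.65 -0.7 ]
12 [ 4.2 -3.6 -5. ] [-0.6  5.2  5.8] | [ 350. -271.  234.] [-0.29 -0.69 -0.66]
13 [ 6.2 -3.1 -5.4] [-0.5  5.1  5.8] | [ 356. -274.  228.] [-0.27 -0.72 -0.63]
14 [ 8.1 -2.3 -6.1] [-0.4  4.9  5.8] | [ 364. -276.  222.] [-0.25 -0.76 -0.61]
15 [ 9.8 -1.2 -7. ] [-0.3  4.8  5.8] | [ 374. -278.  215.] [-0.22 -0.78 -0.58]
16 [11.4  0.1 -8. ] [-0.2  4.6  5.8] | [ 385. -278.  207.] [-0.19 -0.81 -0.56]
17 [12.7  1.5 -9.1] [-0.2  4.4  5.8] | [ 398. -276.  198.] [-0.15 -0.82 -0.55]
18 [ 13.9   3.2 -10.3] [-0.1  4.2  5.9] | [ 412. -273.  188.] [-0.1  -0.84 -0.54]
19 [ 14.8   5.1 -11.5] [0.  4.  5.9] | [ 427. -268.  176.] [-0.05 -0.85 -0.53]
20 [ 15.4   7.1 -12.6] [0.1 3.7 5.9] | [ 442. -261.  164.] [ 0.   -0.85 -0.53]
```

Call:
{"name": "arm_command", "arguments": {
  "rot": [
    [-1.3, 4.6, 4.6],
    [-1.3, 4.6, 4.6],
    [-1.3, 4.6, 4.6],
    [-1.3, 4.6, 4.6],
    [-1.3, 4.6, 4.6]
  ],
  "slide": [
    [-8, 2, -10],
    [-8, 2, -10],
    [-8, 2, -10],
    [-8, 2, -10],
    [-8, 2, -10]
  ],
  "gripper": [85, 85, 85, 85, 85]
}}

```text
clock: 3.63
eef_pos: [351.1, -276.7, 299.7]
tool_rot: [-2.982, -0.364, -2.212]
force: [0.7, 1.5, 0.2]
width: 84.9
```

Call:
{"name": "arm_command", "arguments": {
  "rot": [
    [-1, 4.5, 4.6],
    [-1, 4.5, 4.6],
    [-1, 4.5, 4.6],
    [-1, 4.5, 4.6],
    [-1, 4.5, 4.6]
  ],
  "slide": [
    [-5, -2, -6],
    [-5, -2, -6],
    [-5, -2, -6],
    [-5, -2, -6],
    [-5, -2, -6]
  ],
  "gripper": [85, 85, 85, 85, 85]
}}

```text
clock: 4.05
eef_pos: [318.4, -299.6, 286.0]
tool_rot: [2.948, -0.574, -1.638]
force: [-0.1, -0.5, 1.0]
width: 84.8
```

```bash
python3 st.py; python3 s3.py
```

```text
4.05 pos [ 318.4 -299.6  286. ] x [-0.057 -0.838  0.543] z [-0.228 -0.519 -0.824] q [-0.28  0.37  0.67  2.15  0.53  0.8  -1.73] w 84.8 F [-0.1 -0.5  1. ]
[ 0.08  1.05 -0.04  2.21  1.74  1.06 -1.74] [-0.04  0.8  -0.14  2.24  1.43  1.12 -1.5 ] [ 441.99697653 -260.67950945  163.6864327 ]
1 [-1.2  0.1 -4.2] [-0.6  3.8  3.4] | [ 316. -291.  282.] [-0.27 -0.53 -0.8 ]
2 [-0.5 -0.3 -4. ] [-0.6  3.7  3.4] | [ 315. -291.  278.] [-0.29 -0.56 -0.78]
3 [ 0.3 -0.6 -3.8] [-0.5  3.7  3.4] | [ 316. -291.  274.] [-0.3  -0.58 -0.75]
4 [ 1.1 -0.8 -3.8] [-0.5  3.6  3.5] | [ 317. -292.  271.] [-0.32 -0.61 -0.73]
5 [ 2.  -0.9 -3.8] [-0.5  3.5  3.5] | [ 319. -293.  267.] [-0.32 -0.63 -0.7 ]
6 [ 2.9 -0.9 -3.9] [-0.4  3.5  3.5] | [ 322. -294.  263.] [-0.32 -0.66 -0.68]
7 [ 3.8 -0.8 -4. ] [-0.4  3.4  3.5] | [ 326. -295.  259.] [-0.32 -0.68 -0.66]
8 [ 4.7 -0.7 -4.3] [-0.3  3.3  3.5] | [ 330. -295.  255.] [-0.32 -0.71 -0.63]
9 [ 5.6 -0.4 -4.6] [-0.3  3.2  3.6] | [ 336. -296.  250.] [-0.31 -0.73 -0.61]
10 [ 6.5 -0.1 -5. ] [-0.2  3.1  3.6] | [ 342. -296.  245.] [-0.29 -0.75 -0.59]
11 [ 7.3  0.3 -5.5] [-0.2  3.   3.6] | [ 350. -296.  240.] [-0.28 -0.77 -0.58]
12 [ 8.1  0.8 -6.1] [-0.1  2.9  3.6] | [ 358. -295.  234.] [-0.26 -0.79 -0.56]
13 [ 8.8  1.4 -6.6] [-0.1  2.8  3.7] | [ 367. -293.  227.] [-0.23 -0.8  -0.55]
14 [ 9.5  2.1 -7.2] [-0.   2.7  3.7] | [ 376. -291.  220.] [-0.21 -0.82 -0.54]
15 [10.   2.8 -7.9] [0.1 2.6 3.7] | [ 386. -289.  212.] [-0.18 -0.83 -0.53]
16 [10.5  3.6 -8.5] [0.1 2.4 3.7] | [ 397. -285.  203.] [-0.15 -0.84 -0.52]
17 [10.9  4.5 -9.1] [0.2 2.3 3.7] | [ 408. -280.  194.] [-0.11 -0.85 -0.52]
18 [11.3  5.5 -9.7] [0.3 2.2 3.7] | [ 419. -275.  185.] [-0.08 -0.85 -0.52]
19 [ 11.5   6.5 -10.2] [0.3 2.  3.8] | [ 430. -268.  174.] [-0.04 -0.85 -0.52]
20 [ 11.7   7.6 -10.7] [0.4 1.9 3.8] | [ 442. -261.  164.] [ 0.   -0.85 -0.53]
```

Call:
{"name": "arm_command", "arguments": {
  "rot": [
    [-0.8, 5, 4.9],
    [-0.8, 5, 4.9],
    [-0.7, 5, 4.9],
    [-0.6, 4.9, 4.9],
    [-0.6, 4.9, 4.9]
  ],
  "slide": [
    [0, 1, -6],
    [1, 1, -6],
    [2, 1, -6],
    [3, 1, -6],
    [4, 1, -6]
  ],
  "gripper": [85, 85, 85, 85, 85]
}}

```text
clock: 4.47
eef_pos: [324.0, -306.8, 271.9]
tool_rot: [2.47, -0.518, -0.946]
force: [-0.5, 0.2, 0.1]
width: 84.9
```

Call:
{"name": "arm_command", "arguments": {
  "rot": [
    [-0.4, 4.5, 5],
    [-0.4, 4.4, 5],
    [-0.3, 4.3, 5],
    [-0.2, 4.2, 5],
    [-0.1, 4, 5]
  ],
  "slide": [
    [7, 1, -7],
    [9, 1, -7],
    [10, 2, -7],
    [11, 2, -7],
    [12, 2, -7]
  ],
  "gripper": [85, 85, 85, 85, 85]
}}

```text
clock: 4.88
eef_pos: [374.9, -309.0, 252.1]
tool_rot: [2.219, -0.258, -0.396]
force: [0.3, -0.1, 0.5]
width: 85.1
```

```bash
python3 st.py
python3 - <<'E'
from kin import *
s=telemetry.read_state(); M=tool(-90,58,1); T=R.from_euler('xyz',s['tool_rot'])
c=np.array([442,-337,56.]); x=c+10*M[:,2]-100*M[:,2]+[0,0,60]
print(np.degrees((R.from_matrix(M)*T.inv()).as_rotvec()).round(1),(x-s['eef_pos']).round(1))
E
```

```text
4.88 pos [ 374.9 -309.   252.1] x [ 0.892 -0.373  0.255] z [-0.166 -0.795 -0.584] q [-0.35  0.62  0.53  2.23  1.02  0.78 -1.31] w 85.1 F [ 0.3 -0.1  0.5]
[-2.1 15.6 21.9] [ 67.1  48.4 -88.4]
```

Call:
{"name": "arm_command", "arguments": {
  "rot": [
    [-0.4, 3.1, 4.4],
    [-0.4, 3.1, 4.4],
    [-0.4, 3.1, 4.4],
    [-0.4, 3.1, 4.4],
    [-0.4, 3.1, 4.4]
  ],
  "slide": [
    [13, 10, -16],
    [13, 10, -16],
    [13, 10, -16],
    [13, 10, -16],
    [13, 10, -16]
  ],
  "gripper": [85, 85, 85, 85, 85]
}}

```text
clock: 5.3
eef_pos: [447.9, -268.3, 189.1]
tool_rot: [2.146, -0.032, 0.009]
force: [-0.5, -0.0, 0.8]
width: 84.8
```

```bash
cat > to.py <<'E'
import sys
from kin import *
# usage: to.py x y z az th jaw  (target TCP)
v=[float(a) for a in sys.argv[1:6]]; jaw=int(sys.argv[6])
s=telemetry.read_state(); M=tool(v[3],v[4],jaw); T=R.from_euler('xyz',s['tool_rot'])
print('rot',np.degrees((R.from_matrix(M)*T.inv()).as_rotvec()).round(1),'d',(np.array(v[:3])-s['eef_pos']).round(1),'q',s['qpos'].round(2),'clock',round(s['clock'],2),'w',s['width'].round(1),'F',s['force'].round(1))
E
python3 - <<'E'
from h import *
c,im,d=grab('side','side2')
c,im,d=grab('wrist','wrist2')
E
python3 to.py 442 -345.5 50.7 -90 58 1
```

```text
Traceback (most recent call last):
  File "to.py", line 6, in <module>
    print('rot',np.degrees((R.from_matrix(M)*T.inv()).as_rotvec()).round(1),'d',(np.array(v[:3])-s['eef_pos']).round(1),'q',s['qpos'].round(2),'clock',round(s['clock'],2),'w',s['width'].round(1),'F',s['force'].round(1))
                                                                                                                                                                               ^^^^^^^^^^^^^^^^
AttributeError: 'float' object has no attribute 'round'
```

View pics/side2.png

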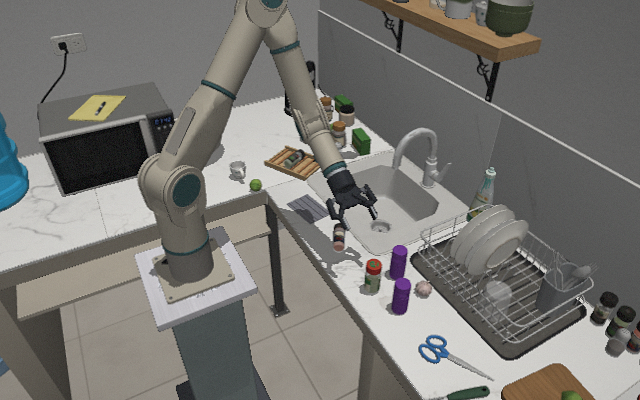

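View pics/wrist2.png

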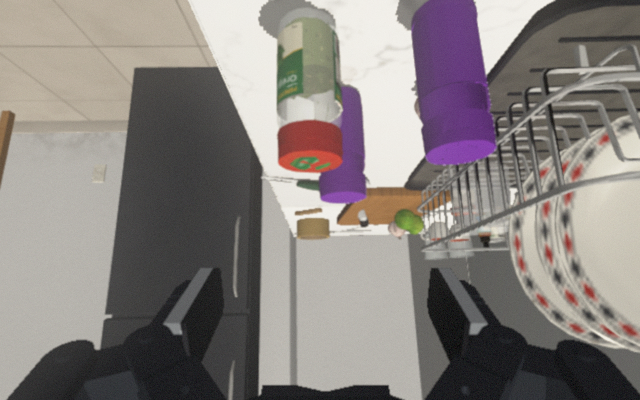

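```bash
sed -i "s/s\['width'\].round(1)/round(s['width'],1)/" to.py; python3 to.py 442 -345.5 50.7 -90 58 1
python3 - <<'E'
from h import *
from scipy.optimize import least_squares
c,im,d=load('wrist2'); P,uv=cloud(c,d)
s=(abs(P[:,0]-442)<35)&(abs(P[:,1]+337)<33)&(P[:,2]>15)&(P[:,2]<75)
Q=P[s][:,:2]; f=least_squares(lambda c:np.hypot(*(Q-c).T)-22.5,Q.mean(0)+[0,-10],loss='soft_l1'); print(f.x,s.sum(),np.std(f.fun))
E
```

```text
rot [-1.1  1.8 -0.6] d [  -6.2  -78.7 -136.7] q [-0.44  0.79  0.47  2.25  1.29  0.7  -1.32] clock 5.4 w 84.8 F [0.2 0.3 0.5]
[ 442.31678918 -335.59820315] 4974 0.7568326283656028
```

Call:
{"name": "arm_command", "arguments": {
  "rot": [
    [-0.2, 0.4, -0.1],
    [-0.2, 0.4, -0.1],
    [-0.2, 0.4, -0.1],
    [-0.2, 0.4, -0.1],
    [0, 0, 0]
  ],
  "slide": [
    [-2, -2, -23],
    [-2, -2, -23],
    [-1, -2, -23],
    [-1, -2, -23],
    [0, 0, 0]
  ],
  "gripper": [85, 85, 85, 85, 85]
}}

```text
clock: 5.82
eef_pos: [447.3, -283.4, 109.9]
tool_rot: [2.138, -0.045, -0.015]
force: [-0.1, -0.6, 0.9]
width: 84.7
```

```bash
python3 to.py 442 -345 51 -90 58 1
```

```text
rot [-0.5  2.6  0.9] d [ -5.3 -61.6 -58.9] q [-0.4   0.99  0.47  2.24  1.45  0.62 -1.6 ] clock 5.82 w 84.7 F [-0.1 -0.6  0.9]
```

Call:
{"name": "arm_command", "arguments": {
  "rot": [
    [-0.2, 1.3, 0.4],
    [-0.2, 1.3, 0.4],
    [0, 0, 0],
    [0, 0, 0],
    [0, 0, 0]
  ],
  "slide": [
    [-3, -2, -12],
    [-3, -3, -12],
    [0, -10, -7],
    [0, -10, -7],
    [0, -10, -7]
  ],
  "gripper": [85, 85, 85, 85, 85]
}}

```text
clock: 6.23
eef_pos: [446.5, -324.9, 78.6]
tool_rot: [2.128, -0.026, -0.008]
force: [0.1, -0.2, -0.1]
width: 84.8
```

```bash
python3 to.py 442 -345 51 -90 58 1
```

```text
rot [0.1 1.5 0.5] d [ -4.5 -20.1 -27.6] q [-0.32  1.07  0.49  2.22  1.62  0.59 -1.73] clock 6.23 w 84.8 F [ 0.1 -0.2 -0.1]
```

Call:
{"name": "arm_command", "arguments": {
  "rot": [
    [0, 0.8, 0.2],
    [0, 0.8, 0.2],
    [0, 0, 0],
    [0, 0, 0],
    [0, 0, 0]
  ],
  "slide": [
    [-3, -5, -9],
    [-3, -5, -9],
    [-1, -4, -7],
    [0, -3, -5],
    [0, 0, 0]
  ],
  "gripper": [85, 85, 85, 85, 85]
}}

```text
clock: 6.65
eef_pos: [442.5, -351.1, 60.6]
tool_rot: [2.12, -0.019, -0.011]
force: [-0.1, 0.0, -0.2]
width: 85.0
```

```bash
python3 to.py 442 -345 51 -90 58 1
```

```text
rot [0.5 1.1 0.6] d [-0.5  6.1 -9.6] q [-0.27  1.12  0.48  2.21  1.71  0.6  -1.81] clock 6.65 w 85.0 F [-0.1  0.  -0.2]
```

Call:
{"name": "arm_command", "arguments": {
  "rot": [
    [0, 0.5, 0.3],
    [0, 0.5, 0.3],
    [0, 0, 0],
    [0, 0, 0],
    [0, 0, 0]
  ],
  "slide": [
    [0, 3, -4],
    [0, 3, -3],
    [0, 0, 0],
    [0, 0, 0],
    [0, 0, 0]
  ],
  "gripper": [85, 85, 65, 50, 42]
}}

```text
clock: 7.07
eef_pos: [444.6, -344.9, 57.1]
tool_rot: [2.119, -0.007, 0.0]
force: [-0.1, 0.1, 0.2]
width: 51.0
```

Call:
{"name": "arm_command", "arguments": {
  "rot": [
    [0, 0, 0],
    [0, 0, 0],
    [0, 0, 0],
    [0, 0, 0]
  ],
  "slide": [
    [0, 0, 0],
    [0, 0, 0],
    [0, 0, 0],
    [0, 0, 0]
  ],
  "gripper": [38, 38, 38, 38]
}}

```text
clock: 7.4
eef_pos: [444.5, -344.4, 57.5]
tool_rot: [2.118, -0.007, 0.001]
force: [0.2, -0.0, -0.4]
width: 43.8
```

```bash
python3 to.py 442 -346 52 -90 58 1
python3 - <<'E'
from h import *
c,im,d=grab('side','side3'); cv2.imwrite('pics/b3.png',cv2.resize(im[140:340,290:450],None,fx=4,fy=3,interpolation=3)[:,:,::-1])
E
```

```text
rot [ 0.6  0.4 -0.1] d [-2.5 -1.6 -5.5] q [-0.28  1.13  0.48  2.21  1.7   0.6  -1.8 ] clock 7.4 w 43.8 F [ 0.2 -0.  -0.4]
```

View pics/b3.png

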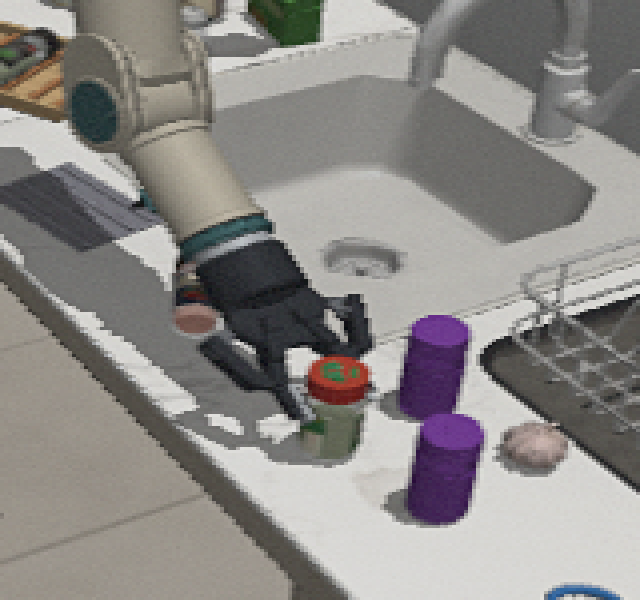

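Call:
{"name": "arm_command", "arguments": {
  "rot": [
    [0, 0, 0],
    [0, 0, 0],
    [0, 0, 0],
    [0, 0, 0],
    [0, 0, 0]
  ],
  "slide": [
    [0, 0, 12],
    [0, 0, 20],
    [0, 0, 25],
    [0, 5, 25],
    [0, 10, 25]
  ],
  "gripper": [38, 38, 38, 38, 38]
}}

```text
clock: 7.87
eef_pos: [442.4, -328.2, 160.4]
tool_rot: [2.126, 0.005, 0.002]
force: [0.8, 0.0, -0.4]
width: 43.7
```

```bash
python3 - <<'E'
from h import *
c,im,d=grab('side','side4'); cv2.imwrite('pics/b4.png',cv2.resize(im[140:340,290:450],None,fx=4,fy=3,interpolation=3)[:,:,::-1])
E
python3 st.py
```

```text
7.92 pos [ 443.3 -327.3  164.3] x [ 1.     0.003 -0.001] z [ 0.002 -0.851 -0.526] q [-0.37  0.89  0.57  2.24  1.46  0.58 -1.42] w 43.6 F [-0.9  0.2  3.1]
```

View pics/b4.png

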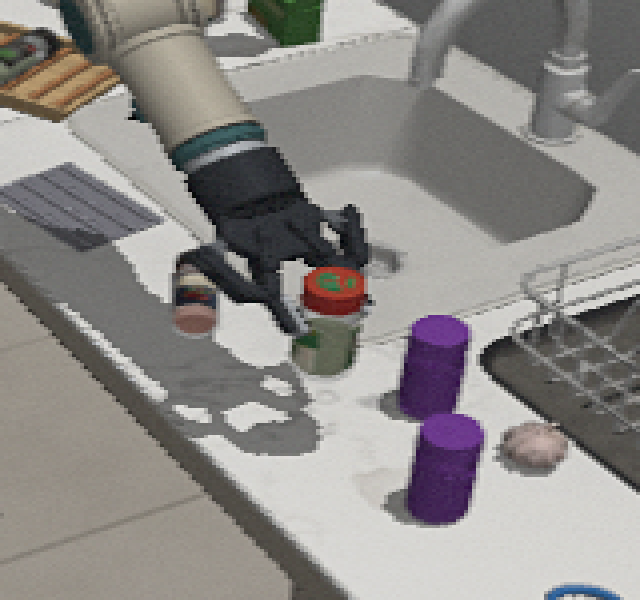

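Call:
{"name": "arm_command", "arguments": {
  "rot": [
    [0, 0, 0],
    [0, 0, 0],
    [0, 0, 0],
    [3, 0, 0],
    [6, 0, 0]
  ],
  "slide": [
    [0, 20, 6],
    [0, 32, 6],
    [0, 36, 4],
    [0, 36, 2],
    [0, 36, 0]
  ],
  "gripper": [38, 38, 38, 38, 38]
}}

```text
clock: 8.33
eef_pos: [439.7, -164.2, 183.3]
tool_rot: [2.282, 0.004, -0.005]
force: [1.2, 0.9, -2.3]
width: 43.9
```

Call:
{"name": "arm_command", "arguments": {
  "rot": [
    [6.5, 0, 0],
    [6.5, 0, 0],
    [6.5, 0, 0],
    [6.5, 0, 0],
    [6.5, 0, 0]
  ],
  "slide": [
    [0, 30, 0],
    [0, 30, 0],
    [0, 30, 0],
    [0, 30, 0],
    [0, 20, 0]
  ],
  "gripper": [38, 38, 38, 38, 38]
}}

```text
clock: 8.75
eef_pos: [442.0, -6.8, 184.4]
tool_rot: [2.881, -0.003, 0.017]
force: [-0.4, -0.1, -1.9]
width: 43.6
```

```bash
python3 st.py
```

```text
8.75 pos [442.   -6.8 184.4] x [1.    0.017 0.003] z [ 0.007 -0.258 -0.966] q [-0.26  0.44  0.02  2.12  0.4   0.68 -0.56] w 43.6 F [-0.4 -0.1 -1.9]
```

Run:
```python
from h import *
for n in ['wrist','top']: grab(n,n+'5')
```

```text
(no output)
```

View pics/wrist5.png

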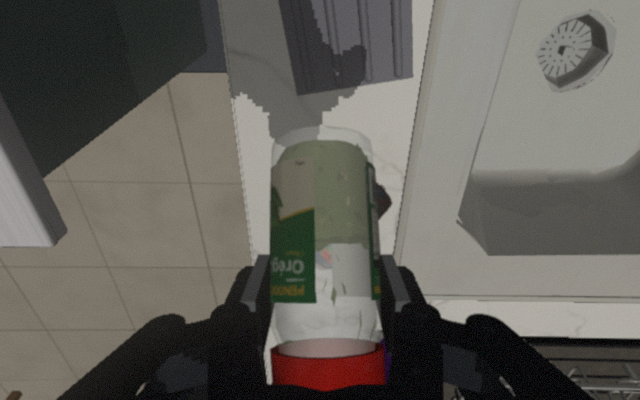

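View pics/top5.png

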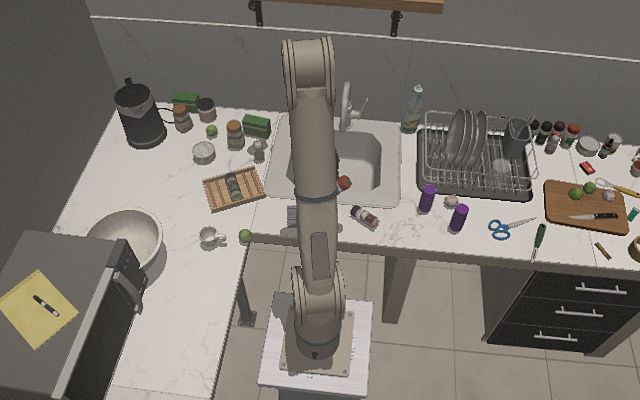

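Run:
```python
from h import *
c,im,d=load('wrist5'); print(plane(c,[(298,95),(413,77),(281,3),(412,3)],3).round(1))
cv2.imwrite('pics/w5.png',cv2.resize(im[0:130,220:440],None,fx=3.6,fy=3.6,interpolation=3)[:,:,::-1])
c,im,d=load('top0'); cv2.imwrite('pics/t0m.png',cv2.resize(im[190:240,270:350],None,fx=10,fy=10,interpolation=3)[:,:,::-1])
c,im,d=load('side1'); cv2.imwrite('pics/s1m.png',cv2.resize(im[180:235,270:350],None,fx=10,fy=10,interpolation=3)[:,:,::-1])
```

```text
[[419.2  13.5   3. ]
 [513.   29.7   3. ]
 [408.5  80.6   3. ]
 [504.   82.1   3. ]]
```

View pics/w5.png

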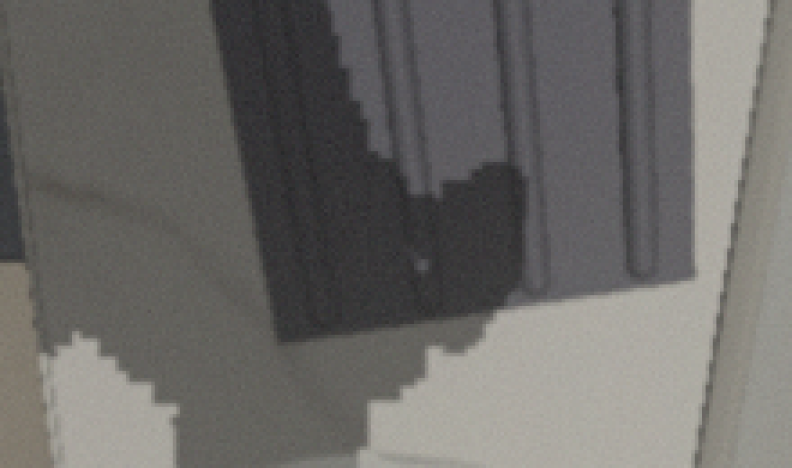

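View pics/t0m.png

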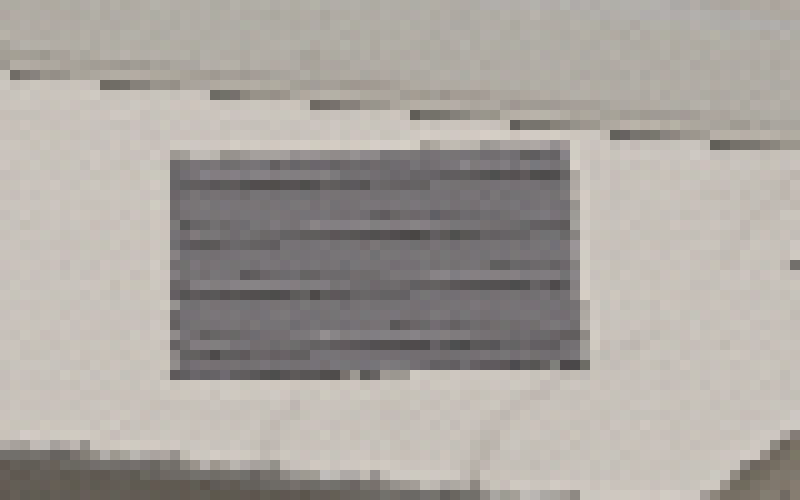

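View pics/s1m.png

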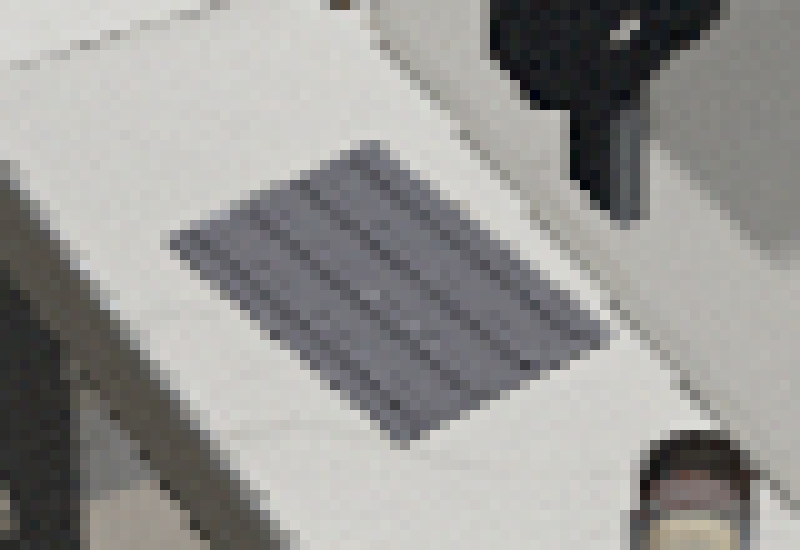

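```bash
python3 to.py 454 90 79 -80.2 -31.7 1
```

```text
rot [46.7  4.4  8.9] d [  12.3  101.9 -106. ] q [-0.26  0.44  0.02  2.13  0.41  0.68 -0.56] clock 8.85 w 43.8 F [ 0.4 -0.9 -1.4]
```

Call:
{"name": "arm_command", "arguments": {
  "rot": [
    [5.8, 0.6, 1.1],
    [5.8, 0.6, 1.1],
    [5.8, 0.6, 1.1],
    [5.8, 0.6, 1.1],
    [5.8, 0.6, 1.1]
  ],
  "slide": [
    [1, 12, -6],
    [1, 12, -6],
    [1, 12, -6],
    [1, 12, -6],
    [1, 12, -6]
  ],
  "gripper": [38, 38, 38, 38, 38]
}}

```text
clock: 9.27
eef_pos: [442.6, 53.0, 152.5]
tool_rot: [-2.893, 0.023, 0.129]
force: [0.5, 0.2, -2.6]
width: 43.7
```

Call:
{"name": "arm_command", "arguments": {
  "rot": [
    [5.8, 0.6, 1.1],
    [5.8, 0.6, 1.1],
    [5.8, 0.6, 1.1],
    [0, 0, 0],
    [0, 0, 0]
  ],
  "slide": [
    [2, 12, -10],
    [2, 12, -10],
    [2, 12, -10],
    [0, 0, -10],
    [0, 0, 0]
  ],
  "gripper": [38, 38, 38, 38, 38]
}}

```text
clock: 9.68
eef_pos: [442.7, 84.5, 102.7]
tool_rot: [-2.574, 0.025, 0.188]
force: [-0.9, -1.0, -0.6]
width: 43.6
```

```bash
python3 to.py 454 90 79 -80.2 -31.7 1
```

```text
rot [-0.5 -1.6 -0.9] d [ 11.3   5.5 -23.7] q [ 0.57  0.8  -0.65  2.07 -0.19  0.55  0.39] clock 9.68 w 43.6 F [-0.9 -1.  -0.6]
```

Call:
{"name": "arm_command", "arguments": {
  "rot": [
    [-0.3, -0.8, -0.5],
    [-0.2, -0.8, -0.4],
    [0, 0, 0],
    [0, 0, 0],
    [0, 0, 0]
  ],
  "slide": [
    [4, 2, -10],
    [4, 2, -10],
    [3, 2, -10],
    [0, 0, 0],
    [0, 0, 0]
  ],
  "gripper": [38, 38, 38, 38, 38]
}}

```text
clock: 10.1
eef_pos: [448.7, 91.4, 69.0]
tool_rot: [-2.602, 0.011, 0.181]
force: [-0.5, 1.0, -1.4]
width: 44.1
```

```bash
python3 to.py 454 90 19 -80.2 -31.7 1;  python3 - <<'E'
from h import *
for n in ['wrist','side']: grab(n,n+'6')
c,im,d=load('side6'); cv2.imwrite('pics/b6.png',cv2.resize(im[120:270,250:450],None,fx=4,fy=4,interpolation=3)[:,:,::-1])
E
```

```text
rot [ 0.9 -0.5 -0.6] d [  5.3  -1.4 -50. ] q [ 0.52  0.85 -0.61  2.09 -0.17  0.45  0.39] clock 10.1 w 44.1 F [-0.5  1.  -1.4]
```

View pics/wrist6.png

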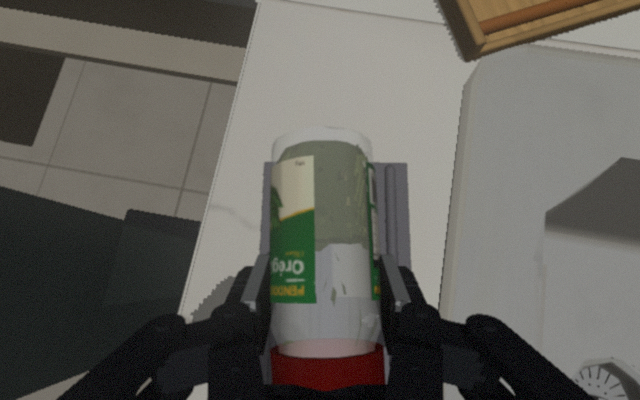

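View pics/b6.png

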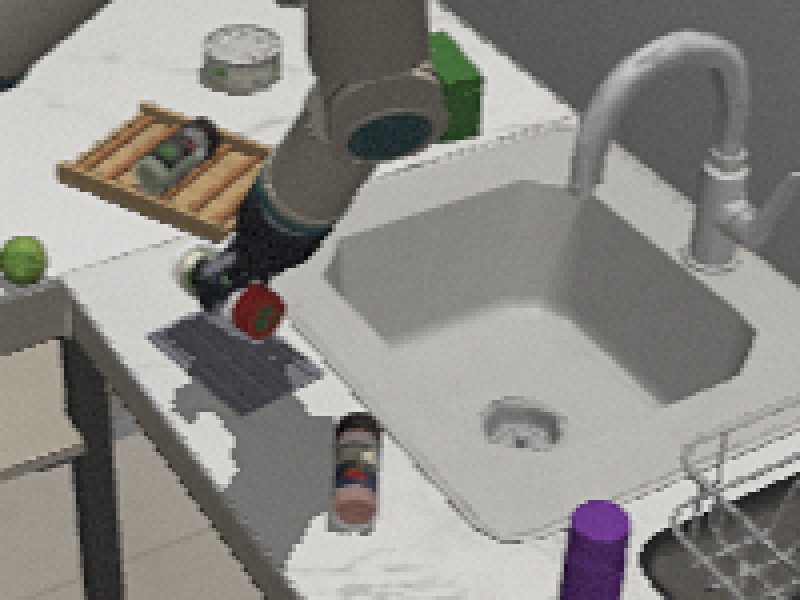

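Call:
{"name": "arm_command", "arguments": {
  "rot": [
    [0.4, -0.2, -0.3],
    [0.4, -0.2, -0.3],
    [0, 0, 0],
    [0, 0, 0],
    [0, 0, 0]
  ],
  "slide": [
    [2, 0, -12],
    [2, 0, -12],
    [1, 0, -10],
    [0, 0, -5],
    [0, 0, 0]
  ],
  "gripper": [38, 38, 38, 38, 38]
}}

```text
clock: 10.62
eef_pos: [456.1, 90.9, 30.2]
tool_rot: [-2.593, -0.004, 0.171]
force: [-0.9, 0.7, -1.6]
width: 43.7
```

```bash
python3 to.py 454 90 19 -80.2 -31.7 1
```

```text
rot [0.2 0.3 0. ] d [ -2.1  -0.9 -11.2] q [ 0.52  0.93 -0.6   2.09 -0.16  0.37  0.42] clock 10.62 w 43.7 F [-0.9  0.7 -1.6]
```

Call:
{"name": "arm_command", "arguments": {
  "rot": [
    [0, 0.2, 0],
    [0, 0, 0],
    [0, 0, 0],
    [0, 0, 0],
    [0, 0, 0]
  ],
  "slide": [
    [-1, 0, -5],
    [-1, 0, -3],
    [0, 0, -2],
    [0, 0, -2],
    [0, 0, 0]
  ],
  "gripper": [38, 38, 38, 38, 38]
}}

```text
clock: 11.03
eef_pos: [453.8, 91.1, 19.3]
tool_rot: [-2.591, 0.0, 0.171]
force: [-1.3, -0.6, -1.3]
width: 43.6
```

```bash
python3 to.py 454 90 19 -80.2 -31.7 1
```

```text
rot [ 0.1 -0.  -0. ] d [ 0.2 -1.1 -0.3] q [ 0.51  0.96 -0.59  2.09 -0.15  0.36  0.42] clock 11.03 w 43.6 F [-1.3 -0.6 -1.3]
```

Call:
{"name": "arm_command", "arguments": {
  "rot": [
    [0, 0, 0],
    [0, 0, 0]
  ],
  "slide": [
    [0, 0, -1.5],
    [0, 0, 0]
  ],
  "gripper": [38, 38]
}}

```text
clock: 11.2
eef_pos: [453.7, 91.1, 19.4]
tool_rot: [-2.59, -0.0, 0.172]
force: [-0.6, -0.6, -0.6]
width: 43.8
```

Call:
{"name": "arm_command", "arguments": {
  "rot": [
    [0, 0, 0],
    [0, 0, 0]
  ],
  "slide": [
    [0, 0, -1.5],
    [0, 0, 0]
  ],
  "gripper": [38, 38]
}}

```text
clock: 11.37
eef_pos: [453.7, 91.2, 19.3]
tool_rot: [-2.59, -0.0, 0.172]
force: [-0.3, -0.7, -0.2]
width: 43.7
```

Call:
{"name": "arm_command", "arguments": {
  "rot": [
    [0, 0, 0],
    [0, 0, 0]
  ],
  "slide": [
    [0, 0, -3],
    [0, 0, 0]
  ],
  "gripper": [38, 38]
}}

```text
clock: 11.53
eef_pos: [453.7, 91.3, 19.5]
tool_rot: [-2.589, -0.001, 0.173]
force: [-0.1, 0.6, -1.9]
width: 43.4
```

```bash
python3 - <<'E'
from h import *
c,im,d=grab('side','side7'); cv2.imwrite('pics/b7.png',cv2.resize(im[150:250,260:380],None,fx=6,fy=6,interpolation=3)[:,:,::-1])
E
python3 st.py
```

```text
11.58 pos [453.8  91.4  19.3] x [0.985 0.172 0.001] z [-0.089  0.517 -0.851] q [ 0.52  0.96 -0.6   2.09 -0.15  0.36  0.42] w 43.9 F [-1.  -1.4  2.1]
```

View pics/b7.png

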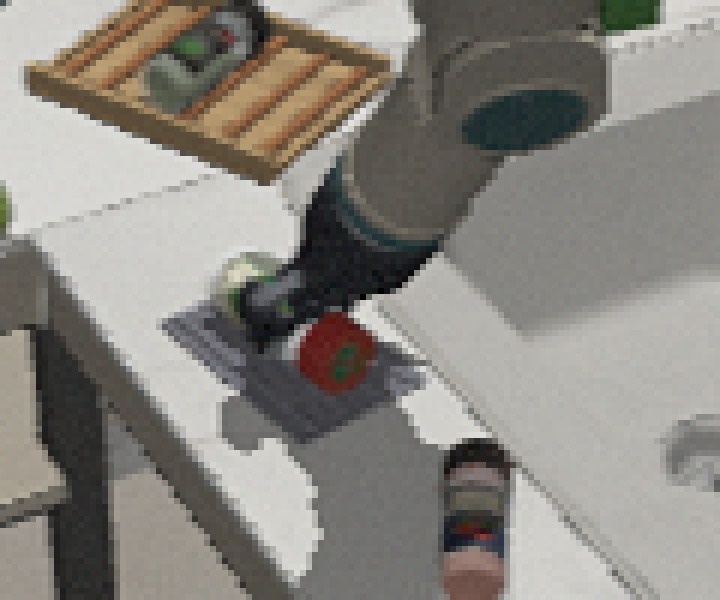

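Call:
{"name": "arm_command", "arguments": {
  "rot": [
    [0, 0, 0]
  ],
  "slide": [
    [0, 0, -4]
  ],
  "gripper": [38]
}}

```text
clock: 11.67
eef_pos: [453.8, 91.7, 18.4]
tool_rot: [-2.587, -0.001, 0.174]
force: [-5.5, -29.6, 79.8]
width: 43.7
```

Call:
{"name": "arm_command", "arguments": {
  "rot": [
    [0, 0, 0]
  ],
  "slide": [
    [0, 0, -4]
  ],
  "gripper": [38]
}}

```text
clock: 11.75
eef_pos: [453.8, 91.7, 18.5]
tool_rot: [-2.585, -0.001, 0.175]
force: [-5.4, -24.9, 65.0]
width: 44.1
```

Call:
{"name": "arm_command", "arguments": {
  "rot": [
    [0, 0, 0],
    [0, 0, 0]
  ],
  "slide": [
    [0, 0, 1],
    [0, 0, 0]
  ],
  "gripper": [38, 38]
}}

```text
clock: 11.92
eef_pos: [454.9, 91.0, 21.6]
tool_rot: [-2.586, -0.004, 0.173]
force: [1.0, -0.6, -0.7]
width: 44.0
```

Call:
{"name": "arm_command", "arguments": {
  "rot": [
    [0, 0, 0],
    [0, 0, 0],
    [0, 0, 0],
    [0, 0, 0],
    [0, 0, 0]
  ],
  "slide": [
    [0, 0, 0],
    [0, 0, 0],
    [0, 0, 0],
    [0, 0, 0],
    [0, 0, 0]
  ],
  "gripper": [46, 50, 55, 60, 66]
}}

```text
clock: 12.33
eef_pos: [454.7, 91.6, 19.9]
tool_rot: [-2.586, -0.004, 0.174]
force: [-0.4, -0.0, 0.7]
width: 66.3
```

```bash
python3 - <<'E'
from h import *
c,im,d=grab('side','side8'); cv2.imwrite('pics/b8.png',cv2.resize(im[150:250,260:380],None,fx=6,fy=6,interpolation=3)[:,:,::-1])
E
python3 st.py
```

```text
12.38 pos [454.7  91.6  19.9] x [0.985 0.173 0.004] z [-0.088  0.52  -0.849] q [ 0.52  0.96 -0.6   2.09 -0.15  0.36  0.43] w 65.9 F [-0.7 -0.1 -0.1]
```

View pics/b8.png

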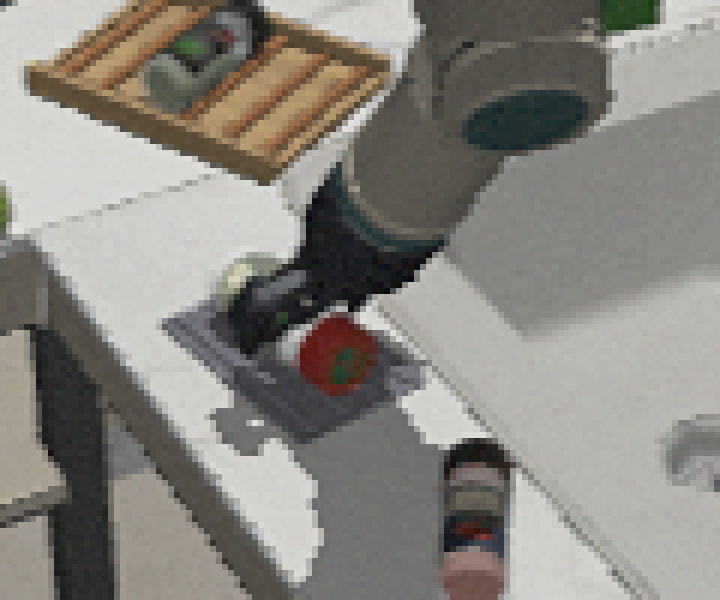

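Call:
{"name": "arm_command", "arguments": {
  "rot": [
    [0, 0, 0],
    [0, 0, 0],
    [0, 0, 0],
    [0, 0, 0],
    [0, 0, 0]
  ],
  "slide": [
    [0, 0, 0],
    [1, -6, 10],
    [1.5, -9, 15],
    [1.5, -9, 15],
    [2, -12, 20]
  ],
  "gripper": [72, 72, 75, 85, 85]
}}

```text
clock: 12.8
eef_pos: [456.4, 58.4, 78.6]
tool_rot: [-2.579, 0.005, 0.18]
force: [0.2, -0.3, -0.7]
width: 84.8
```

```bash
python3 - <<'E'
from h import *
for n in ['wrist','side']: grab(n,n+'9')
c,im,d=load('side9'); cv2.imwrite('pics/b9.png',cv2.resize(im[150:250,260:380],None,fx=6,fy=6,interpolation=3)[:,:,::-1])
E
python3 st.py
```

```text
12.9 pos [459.5  56.1  80. ] x [0.985 0.175 0.001] z [-0.092  0.521 -0.848] q [ 0.6   0.85 -0.62  2.05 -0.16  0.53  0.43] w 85.1 F [ 1.  -0.6 -0.8]
```

View pics/wrist9.png

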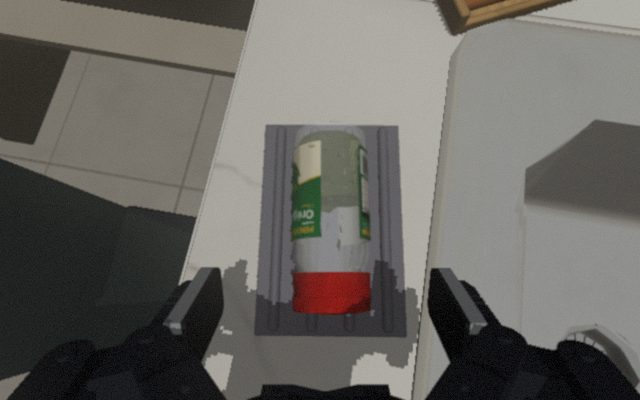

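View pics/b9.png

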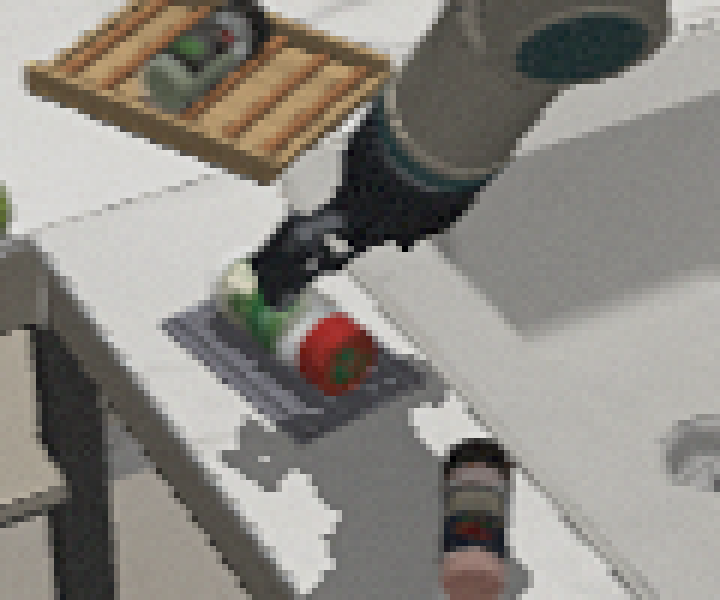

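```bash
cat > jar.py <<'E'
from h import *
def jar(tag,box,zlo,rad):
    c,im,d=load(tag); P,uv=cloud(c,d)
    s=(P[:,0]>box[0])&(P[:,0]<box[1])&(P[:,1]>box[2])&(P[:,1]<box[3])&(P[:,2]>zlo)&(P[:,2]<80)
    Q=P[s]; r=cv2.minAreaRect(Q[:,:2].astype(np.float32)); b=cv2.boxPoints(r)
    e=[b[1]-b[0],b[2]-b[1]]; l=max(e,key=np.linalg.norm)
    print(tag,'rect centre',np.round(r[0],1),'size',np.round(r[1],1),'axis az',np.degrees(np.arctan2(l[1],l[0])).round(1),'zmax',np.percentile(Q[:,2],98).round(1),s.sum())
    cc=Q.mean(0); w,v=np.linalg.eigh(np.cov((Q-cc)[:,:2].T)); print('  pca az',np.degrees(np.arctan2(*v[::-1,1])).round(1))
E
python3 - <<'E'
from jar import *
jar('wrist9',(405,505,20,170),14,22)
jar('side9',(405,505,20,170),14,22)
c,im,d=load('wrist9'); print(plane(c,[(265,125),(398,125),(407,337),(256,335)],3).round(1))
E
```

```text
wrist9 rect centre [453.1  90.5] size [ 46.7 108.2] axis az -79.1 zmax 51.5 14338
  pca az 100.7
side9 rect centre [446.7  89.9] size [ 44.6 113.4] axis az -76.4 zmax 51.1 302
  pca az 108.1
[[393.7 154.2   3. ]
 [488.3 171.4   3. ]
 [512.9  29.6   3. ]
 [419.5  13.6   3. ]]
```

Call:
{"name": "arm_command", "arguments": {
  "rot": [
    [0, 0, 0],
    [0, 0, 0],
    [0, 0, 0],
    [0, 0, 0],
    [0, 0, 0]
  ],
  "slide": [
    [0, 0, 35],
    [0, 10, 40],
    [0, 25, 30],
    [0, 25, 30],
    [0, 20, 30]
  ],
  "gripper": [85, 85, 85, 85, 85]
}}

```text
clock: 13.32
eef_pos: [455.4, 134.3, 241.5]
tool_rot: [-2.578, 0.016, 0.164]
force: [1.0, -0.4, -0.6]
width: 85.0
```

Call:
{"name": "arm_command", "arguments": {
  "rot": [
    [0, 0, 0],
    [0, 0, 0]
  ],
  "slide": [
    [0, 10, 20],
    [0, 0, 0]
  ],
  "gripper": [85, 85]
}}

```text
clock: 13.48
eef_pos: [455.4, 151.2, 267.2]
tool_rot: [-2.577, 0.008, 0.172]
force: [1.1, -0.1, -0.2]
width: 85.2
```

```bash
python3 - <<'E'
from h import *
grab('wrist','wrist10'); grab('top','top10')
E
python3 st.py
```

```text
13.58 pos [454.5 148.3 263.9] x [ 0.986  0.169 -0.013] z [-0.101  0.525 -0.845] q [ 0.52  0.52 -0.74  1.96 -0.3   0.83  0.23] w 85.0 F [-0.4 -0.3  0.5]
```

View pics/wrist10.png

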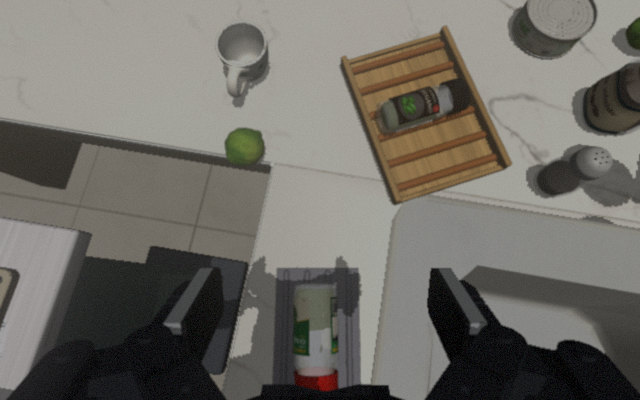

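Run:
```python
from h import *
c,im,d=load('wrist10'); cv2.imwrite('pics/w10.png',cv2.resize(im[10:220,320:530],None,fx=2.85,fy=2.85,interpolation=3)[:,:,::-1])
P,uv=cloud(c,d)
s=(P[:,0]>400)&(P[:,0]<660)&(P[:,1]>240)&(P[:,1]<510)&(P[:,2]>16)&(P[:,2]<28)
G=np.zeros(d.shape,np.uint8); G[uv[s][:,1],uv[s][:,0]]=1
hsv=cv2.cvtColor(im,cv2.COLOR_RGB2HSV); wood=(hsv[...,0]>8)&(hsv[...,0]<22)&(hsv[...,1]>70)
w=cv2.morphologyEx(wood.astype(np.uint8),cv2.MORPH_OPEN,np.ones((3,3),np.uint8))
n,l,st,ce=cv2.connectedComponentsWithStats(w); 
for i in range(1,n):
    if st[i,4]>300: print(st[i])
m=np.zeros_like(w)
for i in range(1,n):
    if st[i,4]>300 and st[i,0]>320 and st[i,1]<210: m|=(l==i).astype(np.uint8)
v,u=np.nonzero(m); r=cv2.minAreaRect(np.c_[u,v].astype(np.float32)); 
h=cv2.convexHull(np.c_[u,v]); ap=cv2.approxPolyDP(h,4,True).reshape(-1,2); print(ap.tolist()); print(plane(c,ap,22).round(1))
Q,_=cloud(c,d,(m>0)); k=(Q[:,2]>17)&(Q[:,2]<27); print('wall rect',cv2.minAreaRect(Q[k][:,:2].astype(np.float32)))
H=plane(c,h.reshape(-1,2),22)[:,:2]; print('hull rect@22',cv2.minAreaRect(H.astype(np.float32)))
J,_=cloud(c,d,None); s=(J[:,0]>400)&(J[:,0]<660)&(J[:,1]>300)&(J[:,1]<460)&(J[:,2]>32)&(J[:,2]<60); print('jar',cv2.minAreaRect(J[s][:,:2].astype(np.float32)))
```

```text
[  342    27   169   176 14487]
[[510, 164], [395, 201], [342, 57], [446, 27]]
[[646.6 321.   22. ]
 [518.1 252.8  22. ]
 [426.2 431.3  22. ]
 [553.8 497.6  22. ]]
wall rect ((537.1915893554688, 375.34100341796875), (147.3024444580078, 202.14569091796875), 27.85063934326172)
hull rect@22 ((536.1250610351562, 374.1990966796875), (149.55416870117188, 203.95462036132812), 27.9434871673584)
jar ((533.8733520507812, 375.06463623046875), (105.59624481201172, 39.86607360839844), 28.618722915649414)
```

View pics/w10.png

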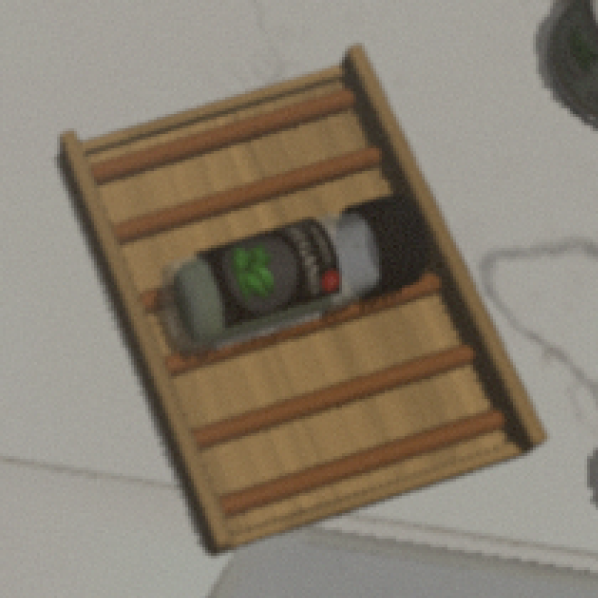

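```bash
python3 to.py 453 90.5 90 -80 0 1
```

```text
rot [-31.7  -6.3   0.5] d [  -1.5  -57.8 -173.9] q [ 0.52  0.52 -0.74  1.96 -0.3   0.83  0.23] clock 13.58 w 85.0 F [-0.4 -0.3  0.5]
```

Call:
{"name": "arm_command", "arguments": {
  "rot": [
    [-6.3, -1.3, 0.1],
    [-6.3, -1.3, 0.1],
    [-6.3, -1.3, 0.1],
    [-6.3, -1.3, 0.1],
    [-6.3, -1.3, 0.1]
  ],
  "slide": [
    [0, -12, -30],
    [0, -12, -30],
    [0, -12, -32],
    [0, -12, -32],
    [0, -10, -25]
  ],
  "gripper": [85, 85, 85, 85, 85]
}}

```text
clock: 14.0
eef_pos: [457.1, 76.8, 109.0]
tool_rot: [-3.139, -0.007, 0.156]
force: [-0.0, -0.2, -1.7]
width: 84.5
```

```bash
python3 to.py 453 90.5 14 -80 0 1
```

```text
rot [-0.2  0.4  1.1] d [ -4.1  13.7 -95. ] q [-0.1   0.57 -0.18  2.14  0.23  0.44 -0.3 ] clock 14.0 w 84.5 F [-0.  -0.2 -1.7]
```

Call:
{"name": "arm_command", "arguments": {
  "rot": [
    [0, 0, 0.5],
    [0, 0, 0.5],
    [0, 0, 0],
    [0, 0, 0],
    [0, 0, 0]
  ],
  "slide": [
    [-2, 5, -16],
    [-1, 5, -16],
    [0, 3, -14],
    [0, 0, -12],
    [0, 0, 0]
  ],
  "gripper": [85, 85, 85, 85, 85]
}}

```text
clock: 14.42
eef_pos: [442.4, 89.9, 36.4]
tool_rot: [3.13, 0.017, 0.192]
force: [-0.4, 0.3, -0.3]
width: 84.9
```

```bash
python3 to.py 453 90.5 14 -80 0 1
```

```text
rot [ 0.8 -0.8 -1. ] d [ 10.6   0.6 -22.4] q [-0.2   0.72 -0.1   2.19  0.29  0.27 -0.37] clock 14.42 w 84.9 F [-0.4  0.3 -0.3]
```

Run:
```python
from kin import *
q=telemetry.read_state()['qpos']
for th in [0,-10]:
  M=tool(-80,th,1); g=np.array([453,90.5,27]); x=g+13*M[:,2]
  for q0 in [q,np.array([.29,.66,-.76,2.15,.79,.64,-.87]),np.array([-.6,.66,.6,2.15,-.3,.64,-.87])]:
    def f(z):
        a,T=fkt(z); return np.r_[(a-x)/10,10*(T.as_matrix()-M).ravel(),0.02*(z-q0)]
    r=least_squares(f,q0,bounds=(LO,HI)); a,T=fkt(r.x); print(th,np.linalg.norm(a-x).round(2),r.x.round(2))
```

```text
0 0.0 [-0.05  0.79 -0.24  2.21  0.85  0.23 -0.89]
0 0.0 [ 0.11  0.84 -0.49  2.2   1.15  0.39 -1.18]
0 0.0 [-0.42  0.79  0.24  2.21 -0.85  0.23  0.76]
-10 0.0 [-0.12  0.78 -0.02  2.21 -0.79  0.23  0.82]
-10 0.0 [ 0.29  0.88 -0.58  2.2   1.    0.31 -0.92]
-10 0.0 [-0.12  0.78 -0.02  2.21 -0.79  0.23  0.82]
```

Call:
{"name": "arm_command", "arguments": {
  "rot": [
    [-6, -1.8, -0.6],
    [-6, -1.8, -0.5],
    [-6, -1.3, 0],
    [0, 0, 0],
    [0, 0, 0]
  ],
  "slide": [
    [3, 0, 5],
    [4, 0, 4],
    [4, 0, 2],
    [0, 0, 0],
    [0, 0, 0]
  ],
  "gripper": [85, 85, 85, 85, 85]
}}

```text
clock: 14.83
eef_pos: [449.9, 78.3, 42.0]
tool_rot: [2.812, -0.001, 0.156]
force: [0.4, -1.3, -0.0]
width: 84.7
```

```bash
python3 to.py 453.8 86.5 14.5 -80 18 1
```

```text
rot [0.8 0.2 1. ] d [  3.9   8.2 -27.5] q [-0.67  0.78  0.29  2.16  0.35  0.34 -0.62] clock 14.83 w 84.7 F [ 0.4 -1.3 -0. ]
```

Call:
{"name": "arm_command", "arguments": {
  "rot": [
    [0.4, 0.1, 0.5],
    [0.4, 0.1, 0.5],
    [0, 0, 0],
    [0, 0, 0],
    [0, 0, 0]
  ],
  "slide": [
    [3, 5, -8],
    [2, 4, -8],
    [1, 2, -6],
    [0, 0, -4],
    [0, 0, 0]
  ],
  "gripper": [85, 85, 85, 85, 85]
}}

```text
clock: 15.25
eef_pos: [455.8, 85.8, 12.0]
tool_rot: [2.833, 0.004, 0.167]
force: [0.0, 0.2, 0.1]
width: 84.8
```

```bash
python3 to.py 453.8 86.5 14.5 -80 18 1
```

```text
rot [-0.3 -0.3  0.5] d [-2.   0.7  2.5] q [-0.65  0.84  0.27  2.14  0.35  0.29 -0.63] clock 15.25 w 84.8 F [0.  0.2 0.1]
```

Call:
{"name": "arm_command", "arguments": {
  "rot": [
    [0, 0, 0.5],
    [0, 0, 0],
    [0, 0, 0],
    [0, 0, 0],
    [0, 0, 0]
  ],
  "slide": [
    [-2, 0, 3],
    [0, 0, 0],
    [0, 0, 0],
    [0, 0, 0],
    [0, 0, 0]
  ],
  "gripper": [85, 65, 50, 42, 38]
}}

```text
clock: 15.67
eef_pos: [454.5, 82.0, 16.0]
tool_rot: [2.833, 0.003, 0.168]
force: [1.0, 0.2, 2.2]
width: 43.4
```

Call:
{"name": "arm_command", "arguments": {
  "rot": [
    [0, 0, 0],
    [0, 0, 0],
    [0, 0, 0],
    [0, 0, 0]
  ],
  "slide": [
    [0, 0, 0],
    [0, 0, 0],
    [0, 0, 0],
    [0, 0, 0]
  ],
  "gripper": [38, 38, 38, 38]
}}

```text
clock: 16.0
eef_pos: [454.8, 82.8, 16.6]
tool_rot: [2.834, 0.002, 0.169]
force: [-0.3, -0.1, -1.9]
width: 43.6
```

```bash
python3 to.py 453.8 86.5 14.5 -80 18 1
```

```text
rot [-0.4 -0.2  0.3] d [-1.   3.7 -2.1] q [-0.64  0.83  0.27  2.15  0.36  0.29 -0.63] clock 16.0 w 43.6 F [-0.3 -0.1 -1.9]
```

Call:
{"name": "arm_command", "arguments": {
  "rot": [
    [0, 0, 0],
    [0, 0, 0],
    [0, 0, 0],
    [0, 0, 5],
    [0, 0, 7]
  ],
  "slide": [
    [0, 0, 12],
    [0, 0, 20],
    [0, 0, 30],
    [0, 5, 30],
    [2, 12, 30]
  ],
  "gripper": [38, 38, 38, 38, 38]
}}

```text
clock: 16.42
eef_pos: [452.3, 96.4, 136.8]
tool_rot: [2.827, 0.017, 0.381]
force: [1.6, 0.2, -1.6]
width: 43.4
```

```bash
python3 - <<'E'
from h import *
c,im,d=grab('side','side11'); cv2.imwrite('pics/b11.png',cv2.resize(im[120:260,240:400],None,fx=4,fy=4,interpolation=3)[:,:,::-1])
E
python3 st.py; python3 to.py 511.4 438.6 120 27.9 17.6 1
```

```text
16.47 pos [454.6 100.3 141.3] x [ 0.924  0.382 -0.008] z [ 0.11  -0.286 -0.952] q [-0.64  0.55  0.19  2.14  0.42  0.54 -0.45] w 43.7 F [-1.   1.9  2.8]
rot [ 0.6  0.1 95.5] d [ 56.8 338.3 -21.3] q [-0.64  0.55  0.19  2.14  0.42  0.54 -0.45] clock 16.47 w 43.7 F [-1.   1.9  2.8]
```

View pics/b11.png

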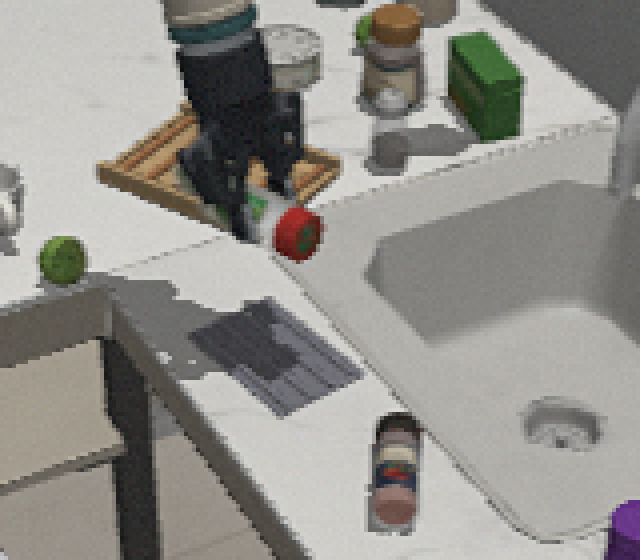

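Call:
{"name": "arm_command", "arguments": {
  "rot": [
    [0, 0, 6.8],
    [0, 0, 6.8],
    [0, 0, 6.8],
    [0, 0, 6.8],
    [0, 0, 6.8]
  ],
  "slide": [
    [4, 24, 0],
    [4, 24, 0],
    [4, 24, 0],
    [4, 24, 0],
    [4, 24, 0]
  ],
  "gripper": [38, 38, 38, 38, 38]
}}

```text
clock: 16.88
eef_pos: [474.8, 221.2, 145.2]
tool_rot: [2.828, 0.004, 0.995]
force: [0.9, -1.0, -0.8]
width: 43.8
```

Call:
{"name": "arm_command", "arguments": {
  "rot": [
    [0, 0, 6.8],
    [0, 0, 6.8],
    [0, 0, 6.8],
    [0, 0, 6.8],
    [0, 0, 6.8]
  ],
  "slide": [
    [4, 24, 0],
    [4, 24, 0],
    [4, 24, 0],
    [4, 24, 0],
    [4, 24, 0]
  ],
  "gripper": [38, 38, 38, 38, 38]
}}

```text
clock: 17.3
eef_pos: [491.2, 347.0, 143.2]
tool_rot: [2.831, 0.008, 1.62]
force: [0.5, 0.0, -1.5]
width: 43.9
```

```bash
python3 to.py 511.4 438.6 120 27.9 17.6 1
```

```text
rot [ 0.4  0.3 25.1] d [ 20.2  91.6 -23.2] q [-0.69  0.59 -0.14  1.99  0.74  0.44  0.17] clock 17.3 w 43.9 F [ 0.5  0.  -1.5]
```

Call:
{"name": "arm_command", "arguments": {
  "rot": [
    [0, 0, 6.3],
    [0, 0, 6.3],
    [0, 0, 6.3],
    [0, 0, 6.2],
    [0, 0, 0]
  ],
  "slide": [
    [5, 24, -5],
    [5, 24, -5],
    [5, 24, -5],
    [5, 18, -5],
    [0, 0, 0]
  ],
  "gripper": [38, 38, 38, 38, 38]
}}

```text
clock: 17.72
eef_pos: [509.1, 443.7, 120.2]
tool_rot: [2.834, 0.006, 2.086]
force: [0.3, -1.6, -1.5]
width: 43.5
```

```bash
python3 to.py 511.4 438.6 120 27.9 17.6 1
```

```text
rot [ 0.3  0.2 -1.6] d [ 2.3 -5.1 -0.2] q [-0.59  0.71 -0.34  1.84  0.81  0.44  0.55] clock 17.72 w 43.5 F [ 0.3 -1.6 -1.5]
```

Call:
{"name": "arm_command", "arguments": {
  "rot": [
    [0.3, 0.2, -1.6],
    [0, 0, 0],
    [0, 0, 0]
  ],
  "slide": [
    [2, -5, -20],
    [0, 0, -20],
    [0, 0, 0]
  ],
  "gripper": [38, 38, 38]
}}

```text
clock: 17.97
eef_pos: [510.7, 436.4, 77.9]
tool_rot: [2.837, -0.002, 2.048]
force: [-1.0, -0.8, -2.6]
width: 43.5
```

```bash
python3 - <<'E'
from h import *
grab('wrist','wrist12'); c,im,d=grab('top','top12'); cv2.imwrite('pics/b12.png',cv2.resize(im[120:260,180:340],None,fx=4,fy=4,interpolation=3)[:,:,::-1])
E
python3 to.py 511.4 438.6 19.5 27.9 17.6 1
```

```text
rot [-0.1 -0.   0.5] d [ -0.7   1.  -61.4] q [-0.64  0.76 -0.25  1.87  0.87  0.35  0.45] clock 18.07 w 43.8 F [ 0.  -0.1 -0. ]
```

View pics/wrist12.png

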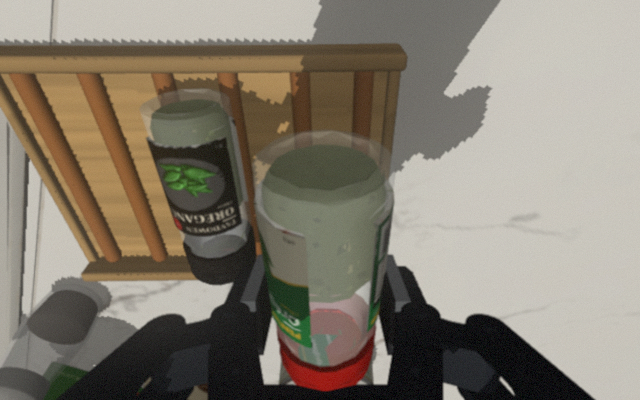

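View pics/b12.png

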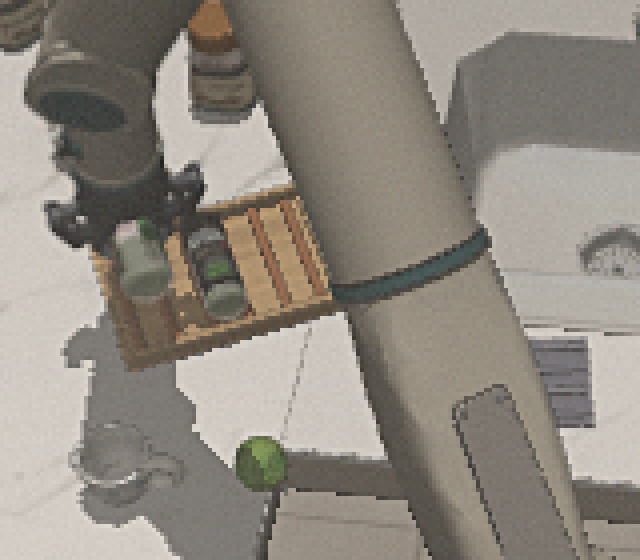

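Call:
{"name": "arm_command", "arguments": {
  "rot": [
    [0, 0, 0.5],
    [0, 0, 0],
    [0, 0, 0],
    [0, 0, 0],
    [0, 0, 0]
  ],
  "slide": [
    [0, 0, -12],
    [0, 0, -12],
    [0, 0, -8],
    [0, 0, -5],
    [0, 0, 0]
  ],
  "gripper": [38, 38, 38, 38, 38]
}}

```text
clock: 18.48
eef_pos: [514.0, 439.4, 50.0]
tool_rot: [2.825, -0.005, 2.053]
force: [0.3, -0.6, -0.8]
width: 43.5
```

```bash
python3 to.py 511.4 438.6 19.5 27.9 17.6 1
```

```text
rot [-0.5  0.4  0.2] d [ -2.6  -0.8 -30.5] q [-0.68  0.81 -0.18  1.88  0.97  0.27  0.35] clock 18.48 w 43.5 F [ 0.3 -0.6 -0.8]
```

Run:
```python
from kin import *
q=telemetry.read_state()['qpos']; M=tool(27.9,17.6,1); s=telemetry.read_state(); off=s['eef_pos']-fkt(q)[0]; print('model off',off.round(1))
for x in [np.array([511.4,438.6,19.5])-off]:
  for q0 in [q]+[q+np.random.default_rng(i).normal(0,.5,7) for i in range(6)]:
    q0=np.clip(q0,LO+.02,HI-.02)
    def f(z):
        a,T=fkt(z); return np.r_[(a-x)/10,10*(T.as_matrix()-M).ravel(),0.02*(z-q0)]
    r=least_squares(f,q0,bounds=(LO,HI)); a,T=fkt(r.x); print(np.linalg.norm(a-x).round(2),r.x.round(2))
```

```text
model off [  1.7 -11.7 -10. ]
0.0 [-0.68  0.86 -0.17  1.89  1.1   0.23  0.23]
0.0 [-0.68  0.86 -0.17  1.89  1.1   0.23  0.23]
0.0 [-0.57  0.88 -0.34  1.88  1.28  0.35  0.08]
0.0 [-0.43  0.94 -0.6   1.88  1.44  0.54 -0.  ]
0.0 [-0.59  0.87 -0.32  1.88  1.26  0.33  0.1 ]
0.0 [-0.68  0.86 -0.17  1.89  1.1   0.23  0.23]
0.0 [-0.61  0.87 -0.28  1.88  1.23  0.3   0.13]
```

Call:
{"name": "arm_command", "arguments": {
  "rot": [
    [-0.5, 0.4, 0.2],
    [0, 0, 0],
    [0, 0, 0],
    [0, 0, 0]
  ],
  "slide": [
    [-2, 0, -7],
    [-1, 0, -6],
    [0, 0, -4],
    [0, 0, 0]
  ],
  "gripper": [38, 38, 38, 38]
}}

```text
clock: 18.82
eef_pos: [512.1, 441.0, 35.7]
tool_rot: [2.832, -0.001, 2.056]
force: [0.5, -0.5, -1.3]
width: 43.9
```

```bash
python3 to.py 511.4 438.6 19.5 27.9 17.6 1
```

```text
rot [-0.1  0.1  0.1] d [ -0.7  -2.4 -16.2] q [-0.69  0.83 -0.18  1.88  1.02  0.26  0.3 ] clock 18.82 w 43.9 F [ 0.5 -0.5 -1.3]
```

Call:
{"name": "arm_command", "arguments": {
  "rot": [
    [0, 0, 0],
    [0, 0, 0],
    [0, 0, 0],
    [0, 0, 0]
  ],
  "slide": [
    [0, -1, -6],
    [0, -1, -5],
    [0, 0, -3],
    [0, 0, 0]
  ],
  "gripper": [38, 38, 38, 38]
}}

```text
clock: 19.15
eef_pos: [513.2, 440.1, 23.0]
tool_rot: [2.829, -0.002, 2.056]
force: [0.2, -0.7, -0.7]
width: 43.7
```

```bash
python3 to.py 511.4 438.6 19.5 27.9 17.6 1
```

```text
rot [-0.3  0.2  0.1] d [-1.8 -1.5 -3.5] q [-0.68  0.85 -0.18  1.88  1.12  0.25  0.2 ] clock 19.15 w 43.7 F [ 0.2 -0.7 -0.7]
```

Call:
{"name": "arm_command", "arguments": {
  "rot": [
    [-0.3, 0.2, 0],
    [0, 0, 0]
  ],
  "slide": [
    [-2, -1, -2],
    [0, 0, 0]
  ],
  "gripper": [38, 38]
}}

```text
clock: 19.32
eef_pos: [511.3, 439.3, 21.3]
tool_rot: [2.834, 0.001, 2.056]
force: [0.5, -0.2, -1.4]
width: 43.8
```

Call:
{"name": "arm_command", "arguments": {
  "rot": [
    [0, 0, 0],
    [0, 0, 0]
  ],
  "slide": [
    [0, 0, -1.5],
    [0, 0, 0]
  ],
  "gripper": [38, 38]
}}

```text
clock: 19.48
eef_pos: [511.8, 439.9, 20.8]
tool_rot: [2.833, 0.0, 2.056]
force: [-0.4, 0.6, -1.0]
width: 44.0
```

```bash
python3 to.py 511.4 438.6 19.5 27.9 17.6 1
```

```text
rot [-0.   0.1  0.1] d [-0.4 -1.3 -1.3] q [-0.68  0.86 -0.19  1.88  1.13  0.26  0.19] clock 19.48 w 44.0 F [-0.4  0.6 -1. ]
```

Call:
{"name": "arm_command", "arguments": {
  "rot": [
    [0, 0, 0],
    [0, 0, 0]
  ],
  "slide": [
    [0, -0.5, -1.5],
    [0, 0, 0]
  ],
  "gripper": [38, 38]
}}

```text
clock: 19.65
eef_pos: [512.2, 440.5, 20.6]
tool_rot: [2.83, -0.001, 2.057]
force: [-0.7, 0.2, -1.6]
width: 43.8
```

```bash
python3 - <<'E'
from h import *
for n in ['side','top']: 
  c,im,d=grab(n,n+'13')
c,im,d=load('side13'); cv2.imwrite('pics/b13.png',cv2.resize(im[120:220,230:370],None,fx=5,fy=5,interpolation=3)[:,:,::-1])
E
python3 st.py
```

```text
19.75 pos [512.2 440.5  20.4] x [-0.467  0.884  0.001] z [ 0.27   0.143 -0.952] q [-0.68  0.86 -0.19  1.88  1.14  0.25  0.18] w 43.8 F [0.1 0.7 0.9]
```

View pics/b13.png

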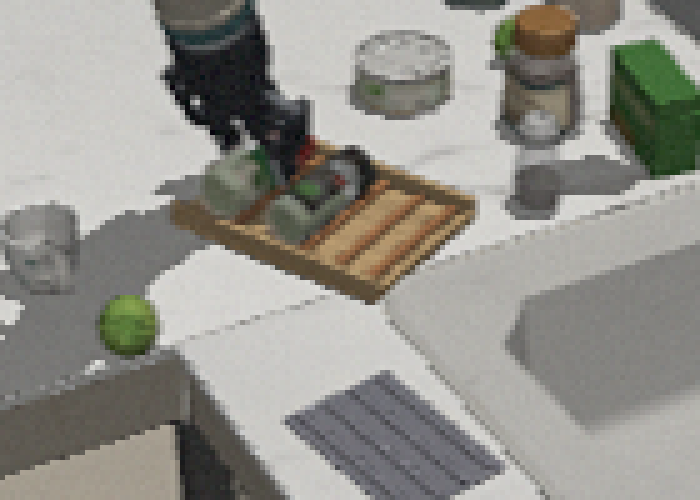

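Call:
{"name": "arm_command", "arguments": {
  "rot": [
    [0, 0, 0],
    [0, 0, 0],
    [0, 0, 0],
    [0, 0, 0],
    [0, 0, 0]
  ],
  "slide": [
    [0, -0.5, -1],
    [0, 0, 0],
    [0, 0, 0],
    [0, 0, 0],
    [0, 0, 0]
  ],
  "gripper": [44, 46, 49, 53, 57]
}}

```text
clock: 20.17
eef_pos: [512.6, 440.4, 19.6]
tool_rot: [2.83, -0.001, 2.057]
force: [0.3, -0.5, -0.4]
width: 57.0
```

```bash
python3 st.py
```

```text
20.17 pos [512.6 440.4  19.6] x [-0.467  0.884  0.001] z [ 0.271  0.144 -0.952] q [-0.68  0.86 -0.19  1.88  1.15  0.25  0.17] w 57.0 F [ 0.3 -0.5 -0.4]
```

Call:
{"name": "arm_command", "arguments": {
  "rot": [
    [0, 0, 0],
    [0, 0, 0],
    [0, 0, 0],
    [0, 0, 0],
    [0, 0, 0]
  ],
  "slide": [
    [-1.5, -1, 6],
    [-3, -2, 12],
    [-4, -2, 16],
    [-6, -3, 24],
    [-8, -4, 30]
  ],
  "gripper": [57, 57, 57, 57, 70]
}}

```text
clock: 20.58
eef_pos: [487.1, 424.0, 104.1]
tool_rot: [2.841, 0.005, 2.057]
force: [0.9, 0.9, -0.2]
width: 67.6
```

Call:
{"name": "arm_command", "arguments": {
  "rot": [
    [0, 0, 0],
    [0, 0, 0],
    [0, 0, 0]
  ],
  "slide": [
    [-5, -10, 30],
    [-5, -20, 30],
    [0, 0, 0]
  ],
  "gripper": [80, 85, 85]
}}

```text
clock: 20.83
eef_pos: [475.4, 394.3, 172.0]
tool_rot: [2.837, 0.004, 2.06]
force: [-0.5, -0.5, -0.3]
width: 85.2
```

```bash
python3 - <<'E'
from h import *
for n in ['side','wrist','top']: 
  c,im,d=grab(n,n+'14')
c,im,d=load('side14'); cv2.imwrite('pics/b14.png',cv2.resize(im[120:220,230:370],None,fx=5,fy=5,interpolation=3)[:,:,::-1])
E
python3 st.py; python3 -c "
from jar import *
jar('wrist14',(445,560,395,475),24,22)"
```

```text
20.98 pos [474.4 396.3 167.2] x [-0.472  0.882 -0.003] z [ 0.262  0.137 -0.955] q [-0.45  0.6  -0.5   1.96  0.86  0.51  0.49] w 84.7 F [ 0.9 -1.2  0.1]
wrist14 rect centre [502.5 435. ] size [114.9  79.9] axis az 0.0 zmax 55.2 7287
  pca az -160.4
```

View pics/wrist14.png

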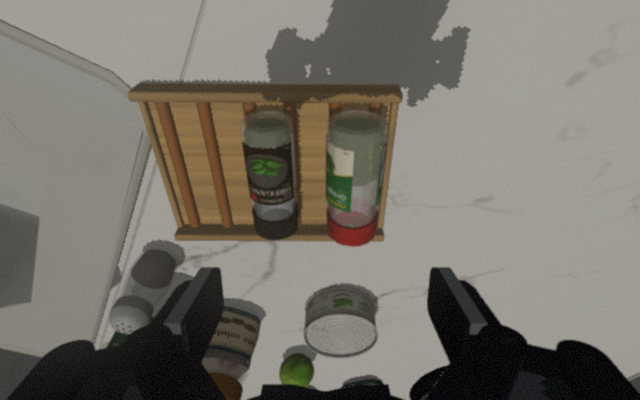

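View pics/b14.png

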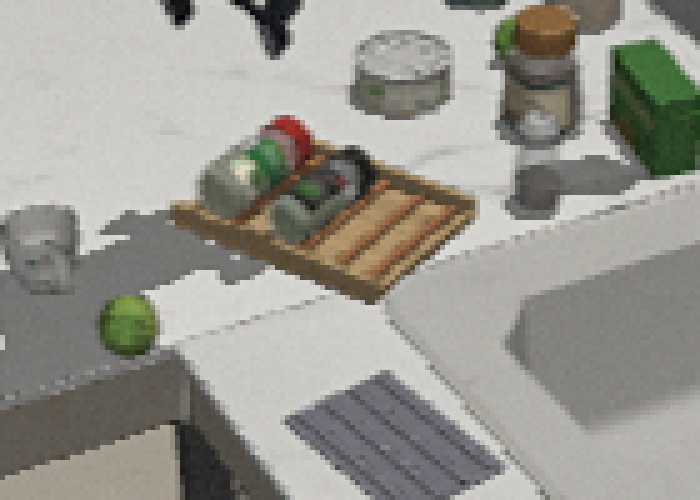

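```bash
cat > tr.py <<'E'
from h import *
import sys
a=np.radians(27.9); C=np.array([536.3,374.8])
def trayj(tag,ylo,yhi,zlo=33):
    c,im,d=load(tag); P,uv=cloud(c,d); q=P[:,:2]-C; x=q@[np.cos(a),np.sin(a)]; y=q@[-np.sin(a),np.cos(a)]
    s=(abs(x)<75)&(y>ylo)&(y<yhi)&(P[:,2]>zlo)&(P[:,2]<65); Q=np.c_[x[s],y[s],P[s][:,2]]
    w,v=np.linalg.eigh(np.cov((Q-Q.mean(0))[:,:2].T)); ang=np.degrees(np.arctan2(v[1,1],v[0,1])); top=Q[Q[:,2]>np.percentile(Q[:,2],80)]
    print(tag,s.sum(),'x range',np.percentile(Q[:,0],[.5,99.5]).round(1),'y range',np.percentile(Q[:,1],[.5,99.5]).round(1),'ridge y',top[:,1].mean().round(1),'ztop',np.percentile(Q[:,2],99).round(1),'ang',ang.round(1))
E
python3 -c "
from tr import *
trayj('wrist14',40,100);trayj('wrist14',-30,30);trayj('side14',40,100);trayj('side14',-30,30)
"
```

```text
wrist14 6622 x range [-55.7  51.6] y range [48.1 93.3] ridge y 69.3 ztop 55.4 ang -179.8
wrist14 5488 x range [-54.5  49.4] y range [-16.9  22. ] ridge y 1.9 ztop 50.4 ang -179.4
side14 200 x range [-60.6  54.4] y range [44.9 93.6] ridge y 69.5 ztop 57.0 ang 177.7
side14 159 x range [-60.8  50.9] y range [-20.5  19.2] ridge y -0.9 ztop 50.8 ang 178.7
```

```bash
python3 -c "
from jar import *
for t in ['wrist1','side1','side14','top14']: jar(t,(400,525,-185,-45),12,20)
c,im,d=load('side14'); cv2.imwrite('pics/b14d.png',cv2.resize(im[210:260,300:380],None,fx=8,fy=8,interpolation=3)[:,:,::-1])
"; python3 st.py
```

```text
wrist1 rect centre [ 460.7 -112.3] size [105.8  41.7] axis az 57.6 zmax 42.4 1852
  pca az 56.8
side1 rect centre [ 477.  -124.2] size [108.6  82.6] axis az 56.2 zmax 42.7 324
  pca az 57.3
side14 rect centre [ 458.7 -113.2] size [114.1  39.8] axis az 59.1 zmax 42.8 321
  pca az 57.3
top14 rect centre [ 457.8 -109. ] size [107.8  44.6] axis az 59.0 zmax 45.2 339
  pca az 58.8
20.98 pos [474.4 396.3 167.2] x [-0.472  0.882 -0.003] z [ 0.262  0.137 -0.955] q [-0.45  0.6  -0.5   1.96  0.86  0.51  0.49] w 84.7 F [ 0.9 -1.2  0.1]
```

View pics/b14d.png

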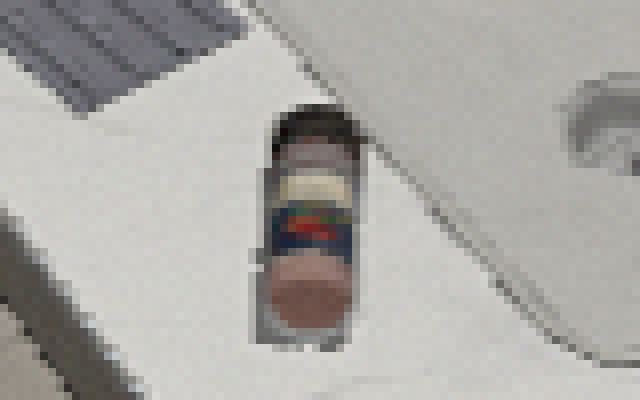

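```bash
cat > s5.py <<'E'
from kin import *
s=telemetry.read_state(); qc=s['qpos']
g=np.array([459.5,-112,20.5]); t=np.array([568.1,314.7,28])
def go(q,x,M,w=.02):
    def f(z):
        a,T=fkt(z); return np.r_[(a-x)/10,10*(T.as_matrix()-M).ravel(),w*(z-q)]
    z=least_squares(f,np.clip(q,LO+.01,HI-.01),bounds=(LO,HI)).x; return z,np.linalg.norm(fkt(z)[0]-x)
Mc=R.from_euler('xyz',s['tool_rot'])
for th in [-25,-12,0,12,25]:
    q=qc; M1=tool(57.5,th,1); rv=(R.from_matrix(M1)*Mc.inv()).as_rotvec(); x1=g+11*M1[:,2]+[0,0,150]; e=0; tr=[]
    for u in np.linspace(0.05,1,20):
        q,ee=go(q,s['eef_pos']*(1-u)+x1*u,(R.from_rotvec(rv*u)*Mc).as_matrix()); e=max(e,ee)
    tr.append(q.round(2))
    for z in np.linspace(150,0,10): q,ee=go(q,g+11*M1[:,2]+[0,0,z],M1); e=max(e,ee)
    tr.append(q.round(2)); print(th,'err',e.round(2)); print('  hover',tr[0],'\n  grasp',tr[1])
    for u in np.linspace(0,1,20):
        M=tool(57.5-29.6*u,th,1); q,ee=go(q,(g+[0,0,120])*(1-u)+(t+[0,0,120])*u+11*M[:,2],M); e=max(e,ee)
    for z in np.linspace(120,0,10): q,ee=go(q,t+11*M[:,2]+[0,0,z],M); e=max(e,ee)
    print('  place',q.round(2),e.round(2))
E
python3 s5.py
```

```text
-25 err 0.0
  hover [ 0.38  0.71 -0.68  1.93  0.81  1.15  1.78] 
  grasp [ 0.29  0.95 -0.55  1.99  1.05  0.95  1.54]
  place [-0.3   1.2  -0.6   1.11  0.5   1.42  1.18] 0.0
-12 err 0.0
  hover [ 0.59  0.66 -0.79  2.02  0.79  0.95  1.87] 
  grasp [ 0.45  0.9  -0.58  2.09  1.13  0.71  1.57]
  place [-0.23  1.08 -0.63  1.42  0.61  1.07  1.05] 0.0
0 err 0.0
  hover [ 0.82  0.66 -0.93  2.09  0.78  0.78  1.96] 
  grasp [ 0.62  0.89 -0.62  2.17  1.22  0.5   1.6 ]
  place [-0.2   0.99 -0.61  1.66  0.78  0.75  0.87] 0.0
12 err 0.0
  hover [ 1.06  0.75 -1.11  2.15  0.81  0.67  2.02] 
  grasp [ 0.81  0.93 -0.68  2.22  1.33  0.33  1.64]
  place [-0.25  0.91 -0.46  1.88  1.11  0.4   0.52] 0.0
25 err 0.0
  hover [ 1.26  0.9  -1.25  2.19  0.84  0.58  2.1 ] 
  grasp [ 1.04  1.04 -0.79  2.24  1.38  0.23  1.76]
  place [ 0.02  1.09 -0.93  2.08  1.98  0.78 -0.19] 0.0
```

```bash
python3 to.py 458.5 -113.6 120 57.5 -10 1
```

```text
rot [-18.6  20.3  28.7] d [ -15.9 -509.9  -47.2] q [-0.45  0.6  -0.5   1.96  0.86  0.51  0.49] clock 20.98 w 84.7 F [ 0.9 -1.2  0.1]
```

Call:
{"name": "arm_command", "arguments": {
  "rot": [
    [-1.3, 1.5, 2],
    [-1.3, 1.5, 2],
    [-1.3, 1.5, 2],
    [-1.3, 1.5, 2],
    [-1.3, 1.5, 2]
  ],
  "slide": [
    [-1, -30, 0],
    [-1, -35, 0],
    [-1, -35, 0],
    [-1, -35, 0],
    [-1, -35, 0]
  ],
  "gripper": [85, 85, 85, 85, 85]
}}

```text
clock: 21.4
eef_pos: [461.7, 234.6, 162.3]
tool_rot: [3.022, 0.013, 2.27]
force: [0.8, 0.5, 0.0]
width: 85.3
```

Call:
{"name": "arm_command", "arguments": {
  "rot": [
    [-1.3, 1.5, 2],
    [-1.3, 1.5, 2],
    [-1.3, 1.5, 2],
    [-1.3, 1.5, 2],
    [-1.3, 1.5, 2]
  ],
  "slide": [
    [-1, -35, 0],
    [-1, -35, 0],
    [-1, -35, 0],
    [-1, -35, 0],
    [-1, -35, 0]
  ],
  "gripper": [85, 85, 85, 85, 85]
}}

```text
clock: 21.82
eef_pos: [453.4, 53.0, 155.4]
tool_rot: [-3.073, -0.014, 2.458]
force: [0.3, -0.5, -0.4]
width: 85.5
```

```bash
python3 to.py 458.5 -113.6 120 57.5 -10 1
```

```text
rot [-5.4  2.9  6.7] d [   5.1 -166.6  -35.4] q [ 0.36  0.63 -0.84  2.05  0.67  0.83  1.56] clock 21.82 w 85.5 F [ 0.3 -0.5 -0.4]
```

Call:
{"name": "arm_command", "arguments": {
  "rot": [
    [-1.1, 0.6, 1.3],
    [-1.1, 0.6, 1.3],
    [-1.1, 0.6, 1.3],
    [-1.1, 0.6, 1.3],
    [-1, 0.5, 1.3]
  ],
  "slide": [
    [1, -35, -3],
    [1, -35, -5],
    [1, -35, -7],
    [1, -30, -8],
    [1, -20, -5]
  ],
  "gripper": [85, 85, 85, 85, 85]
}}

```text
clock: 22.23
eef_pos: [457.2, -111.3, 119.6]
tool_rot: [-2.957, -0.01, 2.573]
force: [0.1, 0.1, 0.6]
width: 85.0
```

Call:
{"name": "arm_command", "arguments": {
  "rot": [
    [0, 0, 0]
  ],
  "slide": [
    [0, 0, 0]
  ],
  "gripper": [85]
}}

```text
clock: 22.32
eef_pos: [456.0, -115.2, 117.0]
tool_rot: [-2.953, -0.013, 2.569]
force: [0.1, -0.6, -1.2]
width: 84.9
```

```bash
python3 -c "
from jar import *
grab('wrist','wrist15')
jar('wrist15',(400,525,-185,-45),12,20)
"; python3 to.py 458.5 -113.6 9.7 57.5 -10 1
```

```text
wrist15 rect centre [ 460.8 -112. ] size [105.1  40.9] axis az 57.2 zmax 42.4 8529
  pca az 57.5
rot [ 0.2 -1.   0.3] d [   2.4   -0.4 -107.5] q [ 0.56  0.71 -0.76  2.03  0.82  0.89  1.84] clock 22.37 w 85.2 F [0.7 0.  0.2]
```

View pics/wrist15.png

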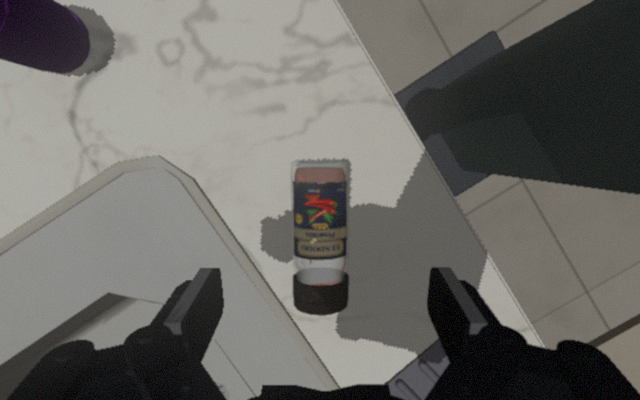

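Call:
{"name": "arm_command", "arguments": {
  "rot": [
    [0, -0.5, 0],
    [0, -0.5, 0],
    [0, 0, 0],
    [0, 0, 0],
    [0, 0, 0]
  ],
  "slide": [
    [1, 0, -20],
    [1, 0, -25],
    [1, 0, -20],
    [1, 0, -8],
    [0, 0, 0]
  ],
  "gripper": [85, 85, 85, 85, 85]
}}

```text
clock: 22.78
eef_pos: [461.9, -104.5, 39.5]
tool_rot: [-2.973, -0.002, 2.574]
force: [0.5, 0.1, 0.3]
width: 84.8
```

```bash
python3 to.py 459.8 -113.6 9.7 57.3 -10 1
```

```text
rot [-0.3  0.1 -0.2] d [ -2.1  -9.1 -29.8] q [ 0.48  0.83 -0.65  2.07  1.    0.74  1.67] clock 22.78 w 84.8 F [0.5 0.1 0.3]
```

Call:
{"name": "arm_command", "arguments": {
  "rot": [
    [-0.2, 0, -0.2],
    [0, 0, 0],
    [0, 0, 0],
    [0, 0, 0],
    [0, 0, 0]
  ],
  "slide": [
    [-1, -5, -8],
    [-1, -4, -8],
    [0, -2, -6],
    [0, 0, -4],
    [0, 0, 0]
  ],
  "gripper": [85, 85, 85, 85, 85]
}}

```text
clock: 23.2
eef_pos: [461.5, -113.8, 12.9]
tool_rot: [-2.972, 0.002, 2.573]
force: [0.1, 1.4, -0.2]
width: 85.1
```

```bash
python3 to.py 459.8 -113.6 9.7 57.3 -10 1
```

```text
rot [-0.2  0.2 -0.1] d [-1.7  0.2 -3.2] q [ 0.47  0.87 -0.61  2.08  1.07  0.7   1.63] clock 23.2 w 85.1 F [ 0.1  1.4 -0.2]
```

Centred well enough; close slowly.

Call:
{"name": "arm_command", "arguments": {
  "rot": [
    [0, 0, 0],
    [0, 0, 0],
    [0, 0, 0],
    [0, 0, 0],
    [0, 0, 0]
  ],
  "slide": [
    [-2, 0, -2.5],
    [0, 0, 0],
    [0, 0, 0],
    [0, 0, 0],
    [0, 0, 0]
  ],
  "gripper": [75, 62, 55, 50, 46]
}}

```text
clock: 23.62
eef_pos: [460.0, -114.2, 11.1]
tool_rot: [-2.973, 0.004, 2.572]
force: [0.1, -0.0, 0.4]
width: 46.2
```

Call:
{"name": "arm_command", "arguments": {
  "rot": [
    [0, 0, 0],
    [0, 0, 0],
    [0, 0, 0],
    [0, 0, 0],
    [0, 0, 0]
  ],
  "slide": [
    [0, 0, 0],
    [0, 0, 0],
    [0, 0, 0],
    [0, 0, 0],
    [0, 0, 0]
  ],
  "gripper": [43, 40, 34, 34, 34]
}}

```text
clock: 24.03
eef_pos: [460.3, -114.0, 11.8]
tool_rot: [-2.974, 0.005, 2.572]
force: [-1.1, -0.3, 0.6]
width: 38.3
```

```bash
python3 to.py 459.8 -113.6 9.7 57.3 -10 1
```

```text
rot [-0.2  0.4 -0.1] d [-0.5  0.4 -2.1] q [ 0.47  0.87 -0.6   2.09  1.08  0.69  1.61] clock 24.03 w 38.3 F [-1.1 -0.3  0.6]
```

Call:
{"name": "arm_command", "arguments": {
  "rot": [
    [0, 0, 0],
    [0, 0, 0],
    [0, 0, 0],
    [0, 0, 0],
    [0, 0, -2]
  ],
  "slide": [
    [0, 0, 10],
    [0, 0, 20],
    [0, 5, 30],
    [2, 15, 30],
    [5, 25, 25]
  ],
  "gripper": [34, 34, 34, 34, 34]
}}

```text
clock: 24.45
eef_pos: [460.0, -73.2, 127.4]
tool_rot: [-2.963, -0.008, 2.531]
force: [0.8, -1.3, -1.2]
width: 38.8
```

```bash
python3 - <<'E'
from h import *
c,im,d=grab('side','side16'); cv2.imwrite('pics/b16.png',cv2.resize(im[140:280,260:420],None,fx=4,fy=4,interpolation=3)[:,:,::-1])
E
python3 to.py 566.8 314 120 27.9 -9.7 1
```

```text
rot [ -0.2  -0.  -27.3] d [101.6 379.1 -11.7] q [ 0.49  0.69 -0.78  2.02  0.77  0.9   1.76] clock 24.5 w 38.7 F [2.9 5.9 2.7]
```

View pics/b16.png

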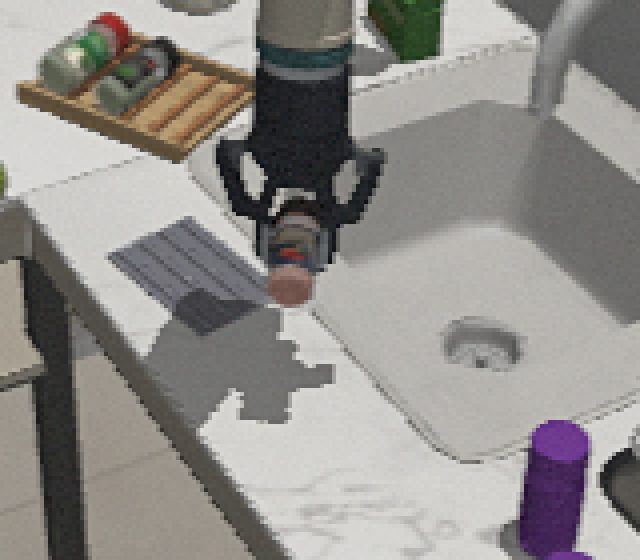

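Call:
{"name": "arm_command", "arguments": {
  "rot": [
    [0, 0, -2.4],
    [0, 0, -2.4],
    [0, 0, -2.4],
    [0, 0, -2.4],
    [0, 0, -2.4]
  ],
  "slide": [
    [8, 25, 2],
    [9, 32, 0],
    [9, 32, 0],
    [9, 32, 0],
    [9, 32, 0]
  ],
  "gripper": [34, 34, 34, 34, 34]
}}

```text
clock: 24.92
eef_pos: [509.5, 86.9, 139.6]
tool_rot: [-2.973, 0.004, 2.308]
force: [0.8, 0.4, -0.8]
width: 38.9
```

Call:
{"name": "arm_command", "arguments": {
  "rot": [
    [0, 0, -2.4],
    [0, 0, -2.4],
    [0, 0, -2.4],
    [0, 0, -2.4],
    [0, 0, -2.4]
  ],
  "slide": [
    [9, 32, 0],
    [9, 32, 0],
    [9, 32, 0],
    [9, 30, 0],
    [8, 25, 0]
  ],
  "gripper": [34, 34, 34, 34, 34]
}}

```text
clock: 25.33
eef_pos: [553.3, 247.8, 141.7]
tool_rot: [-2.974, 0.001, 2.093]
force: [1.4, 0.2, -0.3]
width: 38.9
```

```bash
python3 to.py 566.8 314 100 27.9 -9.7 1
```

```text
rot [-0.   0.1 -2. ] d [ 13.5  66.2 -41.7] q [-0.09  0.85 -0.7   1.55  0.54  1.13  1.16] clock 25.33 w 38.9 F [ 1.4  0.2 -0.3]
```

Call:
{"name": "arm_command", "arguments": {
  "rot": [
    [0, 0, -1],
    [0, 0, -1],
    [0, 0, 0],
    [0, 0, 0],
    [0, 0, 0]
  ],
  "slide": [
    [4, 22, -5],
    [4, 22, -10],
    [3, 14, -10],
    [2, 5, -10],
    [0, 0, 0]
  ],
  "gripper": [34, 34, 34, 34, 34]
}}

```text
clock: 25.75
eef_pos: [565.3, 323.1, 107.1]
tool_rot: [-2.978, -0.007, 2.065]
force: [0.7, -0.5, -1.8]
width: 38.5
```

```bash
python3 -c "
from tr import *
grab('wrist','wrist17'); trayj('wrist17',-30,30)
"; python3 to.py 566.8 314 19.3 27.9 -9.7 1
```

```text
wrist17 8709 x range [-54.3  47.4] y range [-17.3  20.2] ridge y 1.8 ztop 50.1 ang -175.5
rot [-0.6  0.1 -0.4] d [  1.5  -8.8 -88.7] q [-0.21  0.94 -0.67  1.43  0.54  1.14  1.08] clock 25.8 w 38.7 F [-0.8  0.5 -1.8]
```

View pics/wrist17.png

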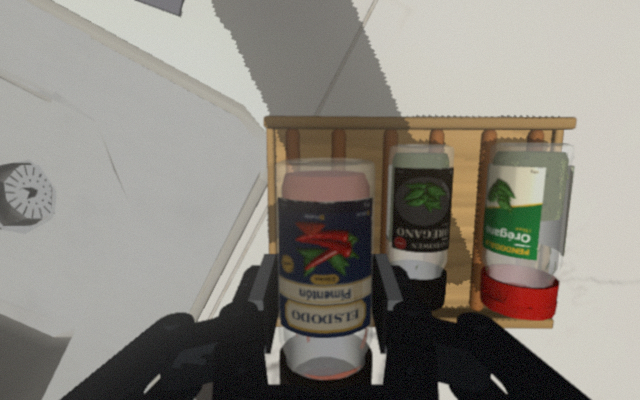

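```bash
python3 -c "
from tr import *
c,im,d=load('wrist17'); p=plane(c,[(266,117),(576,119)],22); print(p, np.degrees(np.arctan2(*(p[0]-p[1])[[0,1]]))); 
for q in p:
  v=q[:2]-C; print(v@[np.cos(a),np.sin(a)], v@[-np.sin(a),np.cos(a)])
"
```

```text
[[519.11748317 254.89091353  22.        ]
 [425.24215754 432.57375883  22.        ]] 152.15112515925682
-71.29435437750986 -97.93131745149383
-71.11503987517999 103.02573797122356
```

Call:
{"name": "arm_command", "arguments": {
  "rot": [
    [-0.3, 0, -0.3],
    [-0.3, 0, 0],
    [0, 0, 0],
    [0, 0, 0],
    [0, 0, 0]
  ],
  "slide": [
    [1, -4, -14],
    [1, -4, -16],
    [0, 0, -14],
    [0, 0, -8],
    [0, 0, 0]
  ],
  "gripper": [34, 34, 34, 34, 34]
}}

```text
clock: 26.22
eef_pos: [568.6, 306.7, 51.7]
tool_rot: [-2.971, 0.007, 2.054]
force: [-0.7, -0.7, -1.4]
width: 38.6
```

```bash
python3 to.py 567.4 316 19.3 27.9 -9.7 1
```

```text
rot [0.4 0.1 0.2] d [ -1.2   9.3 -32.4] q [-0.21  1.   -0.64  1.46  0.59  1.06  1.06] clock 26.22 w 38.6 F [-0.7 -0.7 -1.4]
```

Call:
{"name": "arm_command", "arguments": {
  "rot": [
    [0.4, 0, 0.2],
    [0, 0, 0],
    [0, 0, 0],
    [0, 0, 0],
    [0, 0, 0]
  ],
  "slide": [
    [0, 5, -7],
    [0, 4, -6],
    [0, 0, -4],
    [0, 0, -3],
    [0, 0, 0]
  ],
  "gripper": [34, 34, 34, 34, 34]
}}

```text
clock: 26.63
eef_pos: [568.8, 315.7, 29.1]
tool_rot: [-2.974, 0.0, 2.056]
force: [-0.9, -1.0, -0.9]
width: 38.8
```

```bash
python3 to.py 567.4 316 19.3 27.9 -9.7 1
```

```text
rot [-0.1  0.1  0.1] d [-1.4  0.3 -9.8] q [-0.22  1.03 -0.63  1.45  0.6   1.03  1.05] clock 26.63 w 38.8 F [-0.9 -1.  -0.9]
```

Call:
{"name": "arm_command", "arguments": {
  "rot": [
    [0, 0, 0],
    [0, 0, 0],
    [0, 0, 0],
    [0, 0, 0]
  ],
  "slide": [
    [-1, 0, -4],
    [0, 0, -3],
    [0, 0, -1],
    [0, 0, 0]
  ],
  "gripper": [34, 34, 34, 34]
}}

```text
clock: 26.97
eef_pos: [568.0, 316.6, 21.2]
tool_rot: [-2.976, -0.0, 2.057]
force: [0.3, -0.1, -0.8]
width: 38.7
```

```bash
python3 to.py 567.4 316 19.3 27.9 -9.7 1
```

```text
rot [-0.1  0.2  0. ] d [-0.6 -0.6 -1.9] q [-0.22  1.04 -0.62  1.46  0.61  1.02  1.04] clock 26.97 w 38.7 F [ 0.3 -0.1 -0.8]
```

Call:
{"name": "arm_command", "arguments": {
  "rot": [
    [0, 0, 0],
    [0, 0, 0]
  ],
  "slide": [
    [0, -0.5, -1.5],
    [0, 0, 0]
  ],
  "gripper": [34, 34]
}}

```text
clock: 27.13
eef_pos: [568.2, 316.6, 20.1]
tool_rot: [-2.977, -0.001, 2.057]
force: [0.5, 0.3, -0.9]
width: 38.7
```

Call:
{"name": "arm_command", "arguments": {
  "rot": [
    [0, 0, 0],
    [0, 0, 0]
  ],
  "slide": [
    [0, 0, -1],
    [0, 0, 0]
  ],
  "gripper": [34, 34]
}}

```text
clock: 27.3
eef_pos: [568.4, 316.9, 19.8]
tool_rot: [-2.978, -0.001, 2.057]
force: [0.4, 0.4, -0.1]
width: 39.0
```

```bash
python3 - <<'E'
from h import *
c,im,d=grab('side','side18'); cv2.imwrite('pics/b18.png',cv2.resize(im[120:220,230:370],None,fx=5,fy=5,interpolation=3)[:,:,::-1])
E
python3 st.py
```

```text
27.35 pos [568.5 316.9  19.8] x [-0.467  0.884  0.001] z [-0.145 -0.075 -0.987] q [-0.22  1.04 -0.62  1.46  0.61  1.01  1.04] w 38.4 F [-0.5  0.6 -1. ]
```

View pics/b18.png

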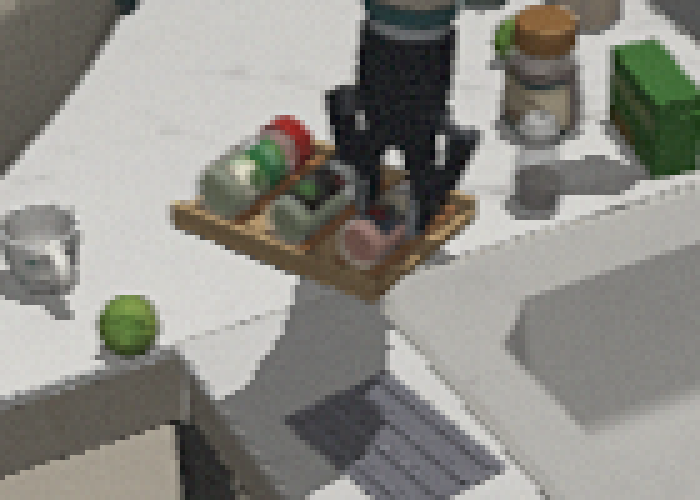

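Call:
{"name": "arm_command", "arguments": {
  "rot": [
    [0, 0, 0],
    [0, 0, 0],
    [0, 0, 0],
    [0, 0, 0],
    [0, 0, 0]
  ],
  "slide": [
    [0, -0.5, -1],
    [0, 0, 0],
    [0, 0, 0],
    [0, 0, 0],
    [0, 0, 0]
  ],
  "gripper": [39, 41, 44, 48, 52]
}}

```text
clock: 27.77
eef_pos: [568.9, 316.6, 19.5]
tool_rot: [-2.979, -0.001, 2.057]
force: [-0.1, 0.2, 0.5]
width: 52.0
```

```bash
python3 st.py
```

```text
27.77 pos [568.9 316.6  19.5] x [-0.467  0.884  0.001] z [-0.144 -0.075 -0.987] q [-0.22  1.04 -0.62  1.46  0.61  1.01  1.04] w 52.0 F [-0.1  0.2  0.5]
```

Call:
{"name": "arm_command", "arguments": {
  "rot": [
    [0, 0, 0],
    [0, 0, 0],
    [0, 0, 0],
    [0, 0, 0],
    [0, 0, 0]
  ],
  "slide": [
    [0.7, 0.4, 5],
    [1.5, 1, 12],
    [2.3, 1.2, 16],
    [3, 2, 24],
    [4, 2, 28]
  ],
  "gripper": [52, 52, 52, 52, 52]
}}

```text
clock: 28.18
eef_pos: [576.8, 319.7, 103.2]
tool_rot: [-2.966, 0.001, 2.058]
force: [0.9, -0.5, 0.3]
width: 52.1
```

Call:
{"name": "arm_command", "arguments": {
  "rot": [
    [0, 0, 0],
    [0, 0, 0],
    [0, 0, 0],
    [0, 0, 0]
  ],
  "slide": [
    [-5, -10, 30],
    [-10, -25, 30],
    [-10, -25, 20],
    [0, 0, 0]
  ],
  "gripper": [70, 85, 85, 85]
}}

```text
clock: 28.52
eef_pos: [553.3, 263.5, 195.7]
tool_rot: [-2.979, -0.002, 2.061]
force: [0.1, -0.1, 0.4]
width: 85.3
```

```bash
python3 -c "
from tr import *
for n in ['side','wrist','top']: grab(n,n+'19')
for t in ['wrist19','side19','top19']:
  for r in [(40,100),(-30,30),(-100,-40)]: trayj(t,*r)
c,im,d=load('side19'); cv2.imwrite('pics/b19.png',cv2.resize(im[120:220,230:370],None,fx=5,fy=5,interpolation=3)[:,:,::-1])
"; python3 st.py
```

```text
wrist19 6679 x range [-55.3  51.8] y range [46.5 89. ] ridge y 68.6 ztop 55.2 ang -179.5
wrist19 3946 x range [-54.1  47.1] y range [-17.7  20. ] ridge y 1.4 ztop 50.2 ang 175.5
wrist19 4846 x range [-48.5  55. ] y range [-85.2 -47.3] ridge y -66.1 ztop 50.1 ang -180.0
side19 206 x range [-58.2  53. ] y range [44.7 91.2] ridge y 67.8 ztop 56.9 ang 178.5
side19 157 x range [-62.1  48.8] y range [-20.3  17.1] ridge y -1.5 ztop 51.7 ang 179.9
side19 162 x range [-54.5  56.2] y range [-86.4 -50.6] ridge y -67.4 ztop 51.4 ang 179.3
top19 328 x range [-59.1  55.8] y range [50.8 96.1] ridge y 72.8 ztop 59.3 ang -179.2
top19 247 x range [-54.5  52. ] y range [-15.   23.7] ridge y 7.0 ztop 56.1 ang 179.5
top19 242 x range [-50.8  59. ] y range [-82.9 -44. ] ridge y -62.0 ztop 55.3 ang -180.0
28.67 pos [552.5 267.4 191.4] x [-0.473  0.881  0.006] z [-0.148 -0.072 -0.986] q [-0.11  0.8  -0.72  1.48  0.48  1.22  1.15] w 84.9 F [-0.4  0.2 -0.9]
```

View pics/wrist19.png

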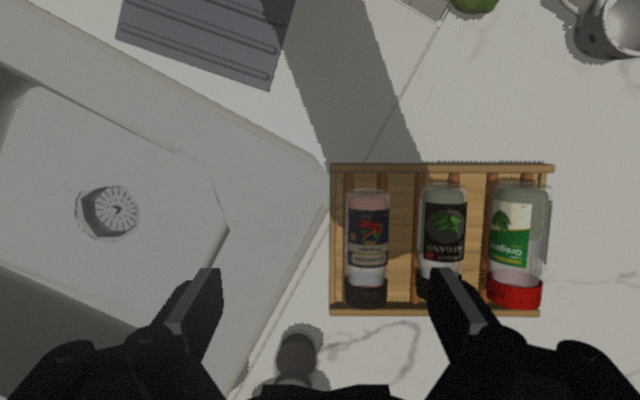

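View pics/side19.png

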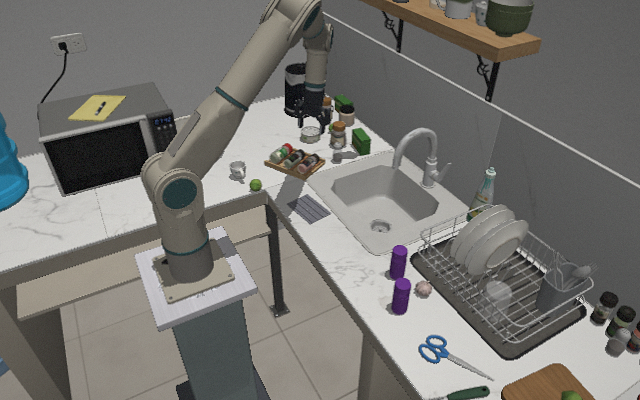

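```bash
python3 -c "
from h import *
print(ctrl.finish_job())"
```

```text
the job is handed in; nothing more can be done
None
```

The job is handed in at about 28.7 s of robot time; `finish_job()` reports no verdict, so this rests on my own last checks. I laid the red-lidded jar on its side on the ribbed mat and let go. I then picked it up again and laid it in the left groove, and laid the dark-lidded jar in the right groove.

**Jars in the tray:** The last wrist and side pictures put the red jar about 68 mm from the tray's middle line and the dark jar about -67 mm. Both are within about 3 mm of their groove centres along the groove and aligned to within 2°. All three lids point to the tray's +x, and the gripper was clear with no force on it.

**Disagreements:**
- **Top camera:** it read all three jars about 5 mm further towards the tray's +y. The middle jar, never touched, shifted the same way, so I took this as camera error.
- **Middle jar angle:** one wrist reading put it about 4.5° off, but a finger partly covered it. The other views put it within 1°.

**Force on the mat:** I pressed the red jar to a peak of about 80 N at the wrist while feeling for contact. That is under the 120 N limit, but not as gentle as intended.

**Other things on the worktop:** The arm came near nothing else. The salt shaker, cup, garlic and both purple look-alikes appear unmoved in the last pictures, though I did not measure them.

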